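# Fit the packer and the anchor plate on the pitched roof mock-up

### The arm

A 6-joint arm with a two-finger parallel gripper is mounted at the origin on the work surface. World frame = base frame: x ahead of the robot, y to its left, z up, the work surface at z = 0. Lengths are in m, angles in rad, forces in N, time in s.
With the tool pointing down it reaches from about 0.3 to 0.875 m from the base axis. Payload 6.4 kg.
Tool frame: the origin (TCP) lies at the centre of the arm's flange, where the gripper is bolted on; the fingertips stand 173 mm ahead of it and the grasp point (between the pads) lies ctrl.grip_point_offset ahead of it (ctrl.grip_point_offset is the distance from the TCP to the grasp point, in m); z points along the fingers, y is the direction in which the jaws open and shut (so a half turn about z gives the same grasp; the last joint's range is limited). The gripper opens to 85 mm and grips with 20 to 120 N. Pads are 22 mm wide; open, the fingers measure 114 mm over their backs; the gripper's body (76 mm by 85 mm) begins 54 mm behind the grasp point. The pads swing forward as they close: fully open they stand 13 mm farther back than shut.
Start: joints at [0.922, 0.181, 1.607, -0, 1.354, -0.206], TCP at [0.246, 0.52, 0.405] pointing down, gripper open.
Joint ranges: [-2.99, 2.99], [-0.89, 2.07], [0.3, 2.58], [-1.14, 4.28], [0, 2.63], [-3.12, 3.12]. Speed limits (rad/s): [2.57, 2.57, 3.01, 3.14, 3.14, 3.14].

### API

Orientations are given as a unit quaternion [w, x, y, z].
In Python, from bench import ctrl, cams, boxes_of, landmark_of gives the robot as it stands.
- The arm moves only by the shell command python3 -m handwheel 'ROWS'. ROWS is JSON, a list of rows, each an object with "offset": the shift along the tool's x, y, z in m, a list of three; "spin": the turn about the tool's z in degrees; "grip": the opening, from 0 (shut) to 1 (fully open). A call has 1 to 20 rows; each row is the pose to reach, as a shift and turn from the pose commanded when the call began, along the tool's axes at that moment; what a row does not reach only later rows make up. A row lasts 1/8 s, in which the tool goes at most 62.5 mm and 10.7 degrees, less where a joint would pass 70% of its speed; a pose out of reach is approached as far as the arm can. A call with a gripper value outside its range is refused whole. The fingers move at their own pace and stop on an object; the grip force is fixed at half the most. Time passes only in rows, so rows that repeat a pose let the fingers close. It gives the time, the measured TCP pose, the force and the opening at its end, in the units of the state.
- ctrl.get_obs(): the state, without advancing time (a new reading comes with each control period).
- cams.camera(name): name is "scene" or "side" or "wrist"; returns a dict with "color" (400x640x3 uint8, red, green, blue), "camera_matrix" (3x3 intrinsics, pixels), "distortion" ([k1, k2, p1, p2, k3] as OpenCV has them; the pictures are not rectified), "view" (4x4, takes a point from world to camera coordinates); the wrist camera has in their place "tool_from_camera" (4x4, takes a point from camera to tool coordinates, whose origin is the TCP and whose axes are the flange's). Camera axes: x right, y up, looking along -z (the intrinsics and any distortion apply to the point x, -y, -z); pixel columns grow to the right and rows downward; lengths in m; the calibration is good to about 2 mm. A picture is of the moment at which its call begins: read the wrist's pose just before it. There is no depth.
- ctrl.hand_in(): hands the job in, once; it reports no verdict.
Trained networks look in a picture, given as the dict that the camera call returned (one of the last four; its "shot" number tells which), for a name from the list of things; names that differ only in an ending like _2 or _b are one class to them, and where a whole thing is asked for, a point or a joint stands for the part that bears it (a point fixed in the world has none). Each returns a list of dicts, best first, with "confidence" (0 to 1); they miss things now and then, are a little off and sometimes report something else, mostly with a low value. They report only what shows in the picture. A call takes as long as a camera call. They do not tell look-alikes from the thing itself.
- boxes_of(picture, thing): "uv" ([column, row] in pixels, amid what is visible of it).
- landmark_of(picture, thing): "uv" ([column, row] in pixels: a listed point, or the origin of a listed thing).
The state is a dict: "time_s": time; "q": joint angles; "dq": joint speeds; "joint_efforts": joint torques, N m; "eef_pos": TCP position; "eef_rot": TCP orientation; "wrist_force": force on the tool from outside, world axes, zero at the start; "torque": the same for the moment, N m; "opening": opening from 0.0 (shut) to 1.0 (fully open).
Only numpy, scipy, OpenCV 4.12 (cv2) and the standard library are available. Lean on these libraries where they do the work, as an engineer would, in place of code of your own. Each camera call takes 0.05 s, during which the arm holds its last target.

### The job

On the small pitched roof mock-up, lower the drilled plywood packer over all four studs until it rests fully home on their shoulders, let it go, then lower the steel anchor plate, lug up, over the same studs until it lies flush on the packer. Guide each plate all the way down rather than letting it drop, let go of both, and leave the other things on the bench where they are.

Things in the scene. Friction and masses are not known exactly. Their poses are not given: they have to be found in the camera images.
- stud_seat (a point): Middle of the four-stud pattern on the roof mock-up, at the height of the studs' shoulders. z is square to the deck, the way the studs point, 28 degrees off vertical; x points up the slope, y across. Steel studs at x = +-55, y = +-13 mm: each an 18 mm diameter shoulder up to z = 0, then a 9 mm stud up to z = 45 mm, its last 9 mm tapered to a 3.6 mm tip. All four point along z.
- deck: The mock-up's deck: grey sheet on plywood, 220 mm up the slope (x) by 180 mm across (y), 20 mm thick, pitched 28 degrees, fixed on a timber frame. The stud shoulders stand 30 mm above its surface. Origin at the middle of its underside, 50 mm below stud_seat, same axes. Stands on the left of the bench, turned differently each time.
- packer_mid (a point): Centre of the loose plywood packer, a plain plate 150 x 50 x 18 mm (x, y, z) lying flat on the bench, with four 13 mm through holes at x = +-55, y = +-13 mm. The same either way round and either way up. Can be held across its 50 mm width at the middle. Fully home, this centre lies 9 mm above stud_seat along the studs. The packer and the anchor plate may swap places.
- anchor_lug (a point): Point in the middle of the lug of the loose steel anchor plate, 34 mm above the plate's underside. z points up through the lug, x along the plate. The lug is the handle: 40 mm long in x, 12 mm thick in y, with a rounded top and an eye, from 6 to 58 mm above the plate's underside. Fully home on the packer, this point lies 52 mm above stud_seat along the studs.
- packer: The plywood packer as a body, about 120 g: origin at the centre of its underside, 9 mm below packer_mid, same axes.
- anchor: The steel anchor plate, about 350 g, lying lug up: 150 x 80 x 6 mm (x, y, z), four 13 mm through holes at x = +-55, y = +-13 mm, the same either way round. Origin at the centre of its underside, 34 mm below anchor_lug, same axes.
- roller: Bystander: seam roller with a wooden handle, about 180 mm long, 36 mm tall, lying on the bench beyond the plates. Origin under the neck between handle and wheel, x along it towards the wheel.
- offcut: Bystander: plywood offcut 55 x 55 x 18 mm with only two holes. Origin at the centre of its underside.
- tape: Bystander: tape measure, 66 x 34 x 60 mm, standing. Origin at the centre of its underside.
- driver: Bystander: screwdriver 190 mm long, lying on the bench near the robot. Origin on its underside.
- corkblock: Bystander: cork sanding block 110 x 60 x 40 mm, left of the mock-up. Origin at the centre of its underside.
Things that resemble listed ones, but are neither listed nor needed, are in the scene too. What is shaped like the anchor but green or red is not meant.

How it is judged:
On the way, in this order (a step that is already met when the one before it is completed fails the run):
1. the packer is over all four studs, home on the shoulders, and let go (z of packer_mid in the frame of stud_seat between 0.006 and 0.012 m and x of packer_mid in the frame of stud_seat between -0.005 and 0.005 m and y of packer_mid in the frame of stud_seat between -0.005 and 0.005 m and angle between the z axis of packer_mid and the z axis of stud_seat, either way round below 0.05 rad and angle between the x axis of packer_mid and the x axis of stud_seat, either way round below 0.08 rad and contact force between the fingers and packer below 0.3 N and linear speed of packer below 0.02 m/s), for 0.2 s.
2. the anchor plate is over the studs, flush on the packer (z of packer_mid in the frame of stud_seat between 0.006 and 0.012 m and x of packer_mid in the frame of stud_seat between -0.005 and 0.005 m and y of packer_mid in the frame of stud_seat between -0.005 and 0.005 m and angle between the z axis of each of packer_mid, anchor_lug and the z axis of stud_seat, either way round below 0.05 rad and angle between the x axis of each of packer_mid, anchor_lug and the x axis of stud_seat, either way round below 0.08 rad and z of anchor_lug in the frame of stud_seat between 0.049 and 0.055 m and x of anchor_lug in the frame of stud_seat between -0.005 and 0.005 m and y of anchor_lug in the frame of stud_seat between -0.005 and 0.005 m), for 0.2 s.
At the end, for the whole second after the job is handed in: Packer centre 9 mm and lug point 52 mm above the stud seat along the studs, each within 3 mm, within 5 mm of the pattern's middle across the deck, lying within 0.05 rad of the deck's plane and 0.08 rad of the pattern's direction (either way round); both released and at rest (all of step 2 and contact force between the fingers and packer below 0.3 N and linear speed of each of packer, anchor below 0.02 m/s and contact force between the fingers and anchor below 0.3 N); the robot touches nothing.
It fails at once if the packer is let drop down the studs (faster than 0.4 m/s on them) (x of packer_mid in the frame of stud_seat between -0.012 and 0.012 m and y of packer_mid in the frame of stud_seat between -0.012 and 0.012 m and z of packer_mid in the frame of stud_seat between -0.011 and 0.049 m and linear speed of packer above 0.4 m/s).
It fails at once if the anchor plate is let drop down the studs (faster than 0.4 m/s on them) (x of anchor_lug in the frame of stud_seat between -0.012 and 0.012 m and y of anchor_lug in the frame of stud_seat between -0.012 and 0.012 m and z of anchor_lug in the frame of stud_seat between 0.032 and 0.092 m and linear speed of anchor above 0.4 m/s).
It fails at once if a bystander (roller, offcut, tape measure, screwdriver, cork block) is moved more than 30 mm (distance of any of roller, offcut, tape, driver, corkblock from where it was at the start of the episode above 0.03 m).
It also fails if it takes over 70 s, if anything falls off the work surface, if the arm or the gripper's body presses on something with over 40 N, if the wrist force passes 120 N, or if a joint passes its speed limit or range.

## Working session

There is one attempt and no reset: what is moved stays moved. The work goes in short steps, Python scripts to look and compute and a shell command to move; the robot and the scene stay as the last step left them, time stands still between calls to the robot, and variables do not carry over. Pictures are saved under pics/ and viewed, and the job is handed in when it is done.

```bash
ls -la; mkdir -p pics
cat > h.py <<'E'
import numpy as np, cv2, json
from bench import ctrl, cams, boxes_of, landmark_of
from scipy.spatial.transform import Rotation as R
E
python3 - <<'E'
from h import *
o=ctrl.get_obs();print(o);print(ctrl.grip_point_offset)
for n in ["scene","side","wrist"]:
    c=cams.camera(n); cv2.imwrite(f"pics/{n}0.png",c["color"][:,:,::-1])
    print(n,{k:np.round(v,4).tolist() for k,v in c.items() if k!="color"})
    for t in ["stud_seat","packer_mid","anchor_lug","deck","roller","offcut","tape","driver","corkblock"]:
        print(t,[(np.round(d["uv"]).tolist(),round(d["confidence"],2)) for d in landmark_of(c,t)])
E
```

```text
total 12
drwxr-xr-x  3 agent agent 4096 Dec  7 13:39 .
drwxr-xr-x 23 root  root  4096 Dec  7 13:39 ..
drwxr-xr-x  2 agent agent 4096 Dec  7 13:39 pics
{'time_s': 0.0, 'q': array([ 9.21695650e-01,  1.81539281e-01,  1.60801746e+00,  3.08229433e-05,
        1.35384299e+00, -2.06339660e-01]), 'dq': array([-0.0024724 , -0.00201707,  0.00073029, -0.00056964,  0.00135236,
        0.00062778]), 'joint_efforts': array([-1.20193916e-03, -4.44860172e+01, -3.51343489e+01, -2.63512329e-04,
        8.93807912e-03, -1.47293053e-05]), 'eef_pos': array([0.24618894, 0.51933958, 0.40378032]), 'eef_rot': array([-3.88475210e-04,  2.19579810e-01,  9.75594122e-01, -8.15896466e-04]), 'wrist_force': array([ 0.34097628,  0.23780727, -0.2819801 ]), 'torque': array([ 0.04568565, -0.0057092 ,  0.00095849]), 'opening': 0.9972457470205675}
0.1547
scene {'camera_matrix': [[416.2174, 0.0, 320.9663], [0.0, 416.2174, 195.2338], [0.0, 0.0, 1.0]], 'distortion': [0.0022, 0.0, 0.0, 0.0, 0.0], 'view': [[0.2807, 0.9598, 0.0007, -0.1184], [-0.7756, 0.2264, 0.5892, 0.2889], [0.5654, -0.1659, 0.808, -1.6971], [0.0, 0.0, 0.0, 1
[... 856 characters left out ...]
43.0, 340.0], 0.74)]
deck [([360.0, 154.0], 0.83), ([354.0, 328.0], 0.62)]
roller [([359.0, 152.0], 0.65), ([407.0, 270.0], 0.62)]
offcut [([319.0, 233.0], 0.82)]
tape [([393.0, 232.0], 0.64)]
driver [([298.0, 295.0], 0.6)]
corkblock [([302.0, 137.0], 0.82)]
wrist {'camera_matrix': [[317.9065, 0.0, 318.1989], [0.0, 317.9065, 198.2762], [0.0, 0.0, 1.0]], 'distortion': [-0.023, 0.0, 0.0, 0.0, 0.0], 'tool_from_camera': [[-0.0009, 0.9477, 0.3192, 0.0828], [1.0, 0.001, -0.0001, -0.002], [-0.0004, 0.3192, -0.9477, 0.0309], [0.0, 0.0, 0.0, 1.0]], 'shot': 3}
stud_seat []
packer_mid []
anchor_lug [([152.0, 226.0], 0.64)]
deck []
roller []
offcut []
tape []
driver []
corkblock [([293.0, 315.0], 0.62)]
```

View pics/scene0.png

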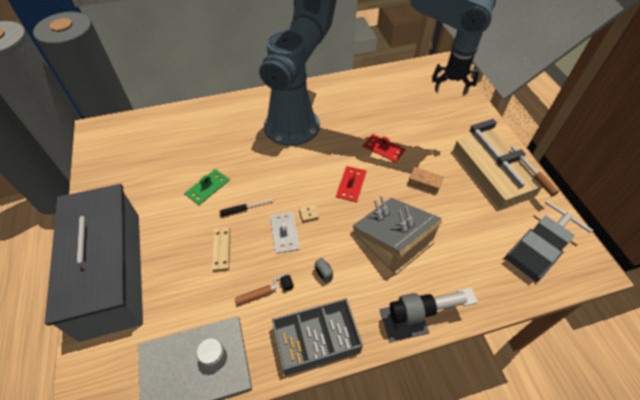

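View pics/side0.png

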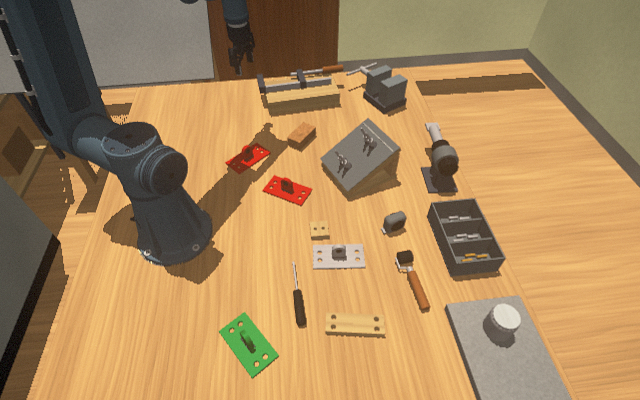

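View pics/wrist0.png

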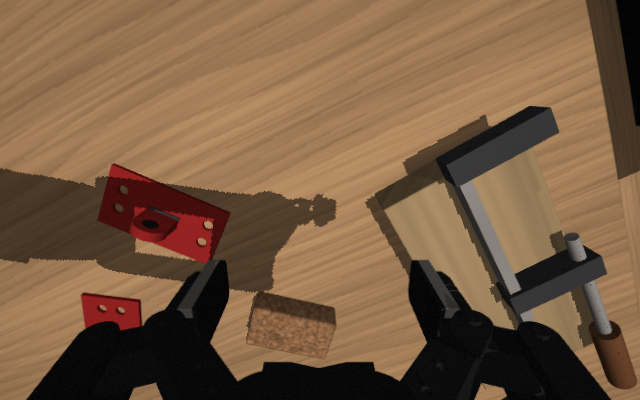

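```bash
cat >> h.py <<'E'
def ray(c,uv,obs=None):
    K=c["camera_matrix"];p=cv2.undistortPoints(np.array([[uv]],float),np.array(K),np.array(c["distortion"],float))[0,0]
    d=np.array([p[0],-p[1],-1.0])
    if "view" in c: T=np.linalg.inv(np.array(c["view"]))
    else:
        W=np.eye(4);W[:3,:3]=rot(obs["eef_rot"]);W[:3,3]=obs["eef_pos"];T=W@np.array(c["tool_from_camera"])
    return T[:3,3],T[:3,:3]@d/np.linalg.norm(d)
def rot(q): return R.from_quat([q[1],q[2],q[3],q[0]]).as_matrix()
def onz(c,uv,z,obs=None):
    o,d=ray(c,uv,obs);return o+d*(z-o[2])/d[2]
def tri(rs):
    A=sum(np.eye(3)-np.outer(d,d) for o,d in rs);b=sum((np.eye(3)-np.outer(d,d))@o for o,d in rs)
    p=np.linalg.solve(A,b);return p,[np.linalg.norm((np.eye(3)-np.outer(d,d))@(p-o)) for o,d in rs]
def proj(c,P,obs=None):
    P=np.atleast_2d(P)
    if "view" in c: V=np.array(c["view"])
    else:
        W=np.eye(4);W[:3,:3]=rot(obs["eef_rot"]);W[:3,3]=obs["eef_pos"];V=np.linalg.inv(W@np.array(c["tool_from_camera"]))
    X=P@V[:3,:3].T+V[:3,3]; X=X*[1,-1,-1]
    return cv2.projectPoints(X.astype(float),np.zeros(3),np.zeros(3),np.array(c["camera_matrix"]),np.array(c["distortion"],float))[0][:,0]
E
python3 - <<'E'
from h import *
s=cams.camera("scene");d=cams.camera("side")
for n,a,b in [("seat",(394,215),(356,145)),("packer",(221,251),(352,322)),("lug",(282,223),(339,250)),("offcut",(312,212),(319,233)),("driver",(248,212),(298,295)),("tape",(324,279),(393,232)),("roller",(277,283),(407,270))]:
    p,e=tri([ray(s,a),ray(d,b)]);print(n,p.round(3),np.round(e,4))
def up(c,x0,y0,x1,y1,n):
    im=c["color"][y0:y1,x0:x1,::-1];cv2.imwrite(n,cv2.resize(im,None,fx=5,fy=5,interpolation=cv2.INTER_CUBIC))
up(d,310,110,410,200,"pics/side_deck.png");up(d,305,235,400,345,"pics/side_pl.png");up(s,340,185,450,275,"pics/scene_deck.png")
E
```

```text
seat [0.596 0.187 0.126] [0.0052 0.0052]
packer [ 0.495 -0.355  0.001] [0.0088 0.0088]
lug [ 0.484 -0.152  0.048] [0.0022 0.0022]
offcut [ 0.437 -0.041 -0.009] [0.0069 0.0069]
driver [ 0.359 -0.248 -0.018] [0.0034 0.0034]
tape [ 0.676 -0.063 -0.026] [0.0019 0.0019]
roller [ 0.669 -0.216  0.01 ] [0.0047 0.0047]
```

View pics/side_deck.png

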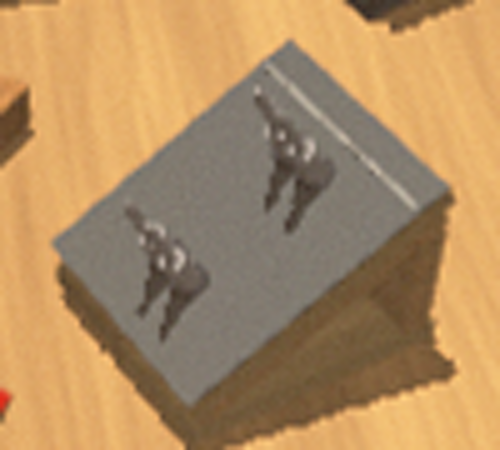

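View pics/side_pl.png

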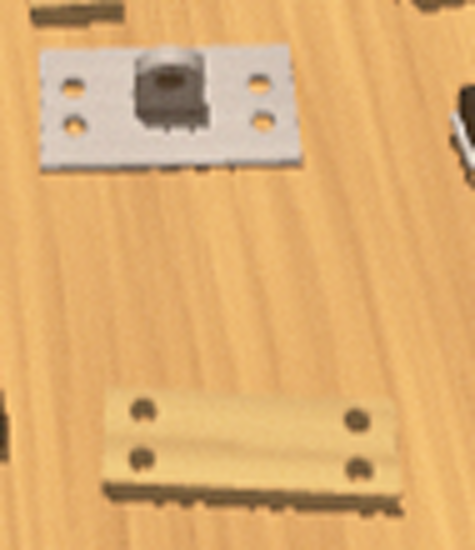

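View pics/scene_deck.png

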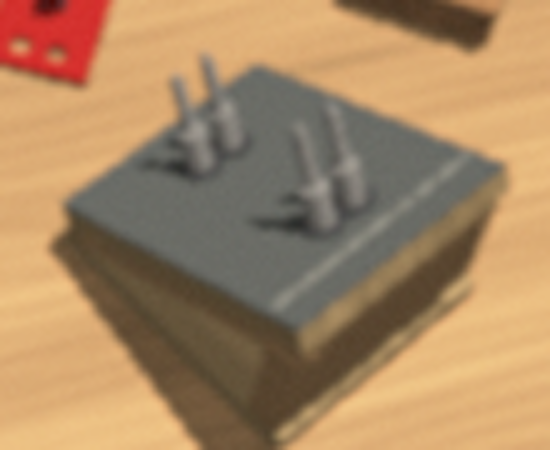

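```bash
cat >> h.py <<'E'
from scipy.optimize import least_squares
def seatT(p,yaw,pitch=np.radians(28)):
    T=np.eye(4);T[:3,:3]=R.from_euler('ZY',[yaw,-pitch]).as_matrix();T[:3,3]=p;return T
def ap(T,P): return np.atleast_2d(P)@T[:3,:3].T+T[:3,3]
E
python3 - <<'E'
from h import *
s=cams.camera("scene");d=cams.camera("side")
L=np.array([[.11,.09,-.03],[.11,-.09,-.03],[-.11,-.09,-.03],[-.11,.09,-.03]])
us=np.array([[441,219],[399.4,251],[353.6,226],[391,198.6]]);ud=np.array([[368,118.4],[399.6,148],[348,190.6],[321,158]])
def f(v): 
    P=ap(seatT(v[:3],v[3]),L);return np.r_[(proj(s,P)-us).ravel(),(proj(d,P)-ud).ravel()]
r=least_squares(f,[.6,.19,.12,.8]);print(r.x,np.degrees(r.x[3]),np.abs(r.fun).max());print(r.fun.round(1))
T=seatT(r.x[:3],r.x[3])
print(ap(T,[[.055,.013,.045],[-.055,.013,.045],[0,0,0],[.11,0,-.03],[-.11,0,-.05]]).round(3))
# plates holes in side view
def px(a): return (305+a[0]/5,235+a[1]/5)
for n,z,h in [("packer",.018,[(143,410),(357,420),(142,458),(358,468)]),("anchor",.006,[(73,87),(259,84),(75,124),(262,121)])]:
    P=np.array([onz(d,px(a),z) for a in h]);print(n,P.mean(0).round(4),P.round(3).tolist());v=P[1]-P[0]+P[3]-P[2];print(np.degrees(np.arctan2(v[1],v[0])),np.linalg.norm(v)/2)
print("offcut",onz(d,(319,229),.018).round(3))
E
```

```text
[0.59159359 0.18682059 0.11359295 0.39341199] 22.540846786558213 1.2658360933626511
[ 0.8 -0.6  0.4  0.4 -0.8 -0.4  1.  -0.8  0.7 -0.3  0.8  0.1 -0.3  1.3
 -0.6  0.9]
[[0.612 0.209 0.179]
 [0.522 0.172 0.128]
 [0.592 0.187 0.114]
 [0.694 0.229 0.139]
 [0.524 0.159 0.018]]
packer [ 0.4954 -0.3571  0.018 ] [[0.444, -0.335, 0.018], [0.552, -0.354, 0.018], [0.439, -0.36, 0.018], [0.547, -0.379, 0.018]]
-9.834731786056102 0.10940016244767285
anchor [ 0.4859 -0.1468  0.006 ] [[0.432, -0.128, 0.006], [0.542, -0.14, 0.006], [0.431, -0.154, 0.006], [0.539, -0.165, 0.006]]
-6.101666081804246 0.10933664149806344
offcut [ 0.44  -0.052  0.018]
```

```bash
python3 -m handwheel '[{"offset":[-0.424,-0.185,0],"spin":-47.8,"grip":1},{"offset":[-0.424,-0.185,0],"spin":-47.8,"grip":1},{"offset":[-0.424,-0.185,0],"spin":-47.8,"grip":1},{"offset":[-0.424,-0.185,0],"spin":-47.8,"grip":1},{"offset":[-0.424,-0.185,0],"spin":-47.8,"grip":1},{"offset":[-0.424,-0.185,0],"spin":-47.8,"grip":1},{"offset":[-0.424,-0.185,0],"spin":-47.8,"grip":1},{"offset":[-0.424,-0.185,0],"spin":-47.8,"grip":1},{"offset":[-0.424,-0.185,0],"spin":-47.8,"grip":1},{"offset":[-0.424,-0.185,0],"spin":-47.8,"grip":1}]'
python3 - <<'E'
from h import *
import pickle
o=ctrl.get_obs();c=cams.camera("wrist");pickle.dump((o,c),open("w1.pkl","wb"))
print(rot(o["eef_rot"]).round(4));cv2.imwrite("pics/w1.png",c["color"][:,:,::-1])
T=seatT([0.5916,0.1868,0.1136],0.3934)
print(proj(c,ap(T,[[.055,.013,.045],[.055,-.013,.045],[-.055,-.013,.045],[-.055,.013,.045]]),o).round(1))
E
```

```text
time_s: 2.95
eef_pos: [0.55, 0.1708, 0.4044]
eef_rot: [-0.0, -0.194, 0.981, 0.0]
wrist_force: [0.1, 0.9, 0.3]
opening: 1.001
[[-9.245e-01 -3.811e-01 -9.000e-04]
 [-3.811e-01  9.245e-01  3.000e-04]
 [ 7.000e-04  6.000e-04 -1.000e+00]]
[[335.6 314.7]
 [300.4 314.8]
 [301.1 169.9]
 [333.8 169.8]]
```

View pics/w1.png

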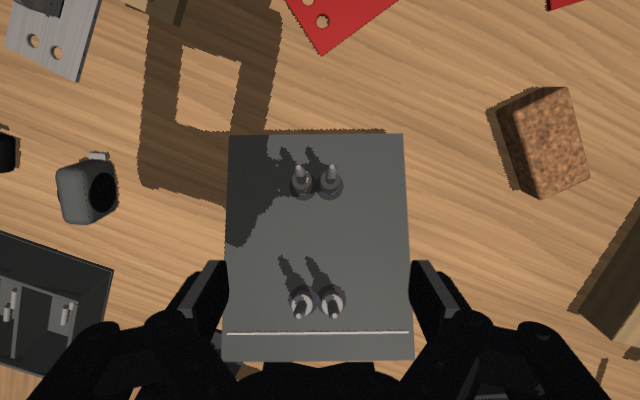

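Run:
```python
from h import *
im=cv2.imread("pics/w1.png")
cv2.imwrite("pics/w1z.png",np.vstack([cv2.resize(im[y:y+50,270:360],None,fx=6,fy=6,interpolation=cv2.INTER_CUBIC) for y in (155,280)]))
```

```text
(no output)
```

View pics/w1z.png

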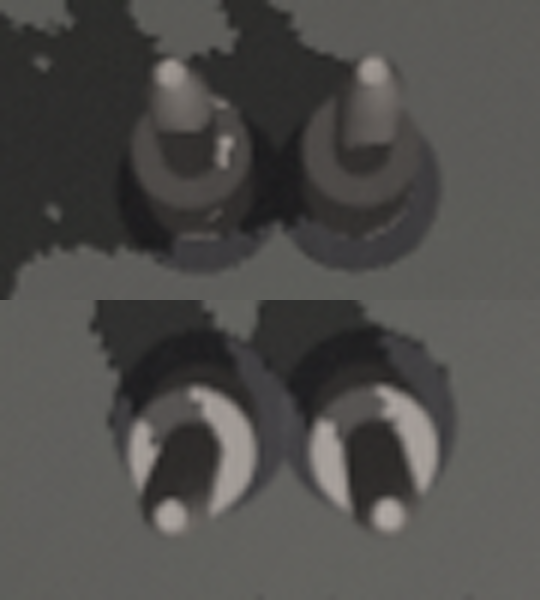

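Run:
```python
from h import *
import pickle
o,c=pickle.load(open("w1.pkl","rb"))
s=cams.camera("scene");d=cams.camera("side")
L=np.array([[.11,.09,-.03],[.11,-.09,-.03],[-.11,-.09,-.03],[-.11,.09,-.03]])
us=np.array([[441,219],[399.4,251],[353.6,226],[391,198.6]]);ud=np.array([[368,118.4],[399.6,148],[348,190.6],[321,158]])
S=np.array([[.055,.013,.045],[.055,-.013,.045],[-.055,-.013,.045],[-.055,.013,.045]])
uw=np.array([[334.7,315.8],[298.5,315.8],[298.3,167],[332,166.8]])
ul=np.array([[414,360],[222,361],[229,135],[404,133.5]])
def mk(w):
  def f(v):
    T=seatT(v[:3],v[3]);P=ap(T,L)
    return np.r_[w[0]*(proj(s,P)-us).ravel(),w[0]*(proj(d,P)-ud).ravel(),w[1]*(proj(c,ap(T,S),o)-uw).ravel(),w[2]*(proj(c,P,o)-ul).ravel()]
  return f
for w in [(1,0,0),(0,2,1),(0,2,0),(1,2,1)]:
    r=least_squares(mk(w),[.6,.19,.12,.4]);print(w,r.x.round(4),np.degrees(r.x[3]).round(2));print((mk((1,1,1))(r.x)).round(1).tolist())
```

```text
(1, 0, 0) [0.5916 0.1868 0.1136 0.3934] 22.54
[0.8, -0.6, 0.4, 0.4, -0.8, -0.4, 1.0, -0.8, 0.7, -0.3, 0.8, 0.1, -0.3, 1.3, -0.6, 0.9, 0.9, -1.2, 1.9, -1.0, 2.8, 2.9, 1.9, 3.0, -0.9, -1.3, 1.4, -1.6, 3.2, 2.5, -1.4, 3.4]
(0, 2, 1) [0.5887 0.1843 0.1192 0.3998] 22.9
[0.1, -2.4, -0.2, -1.2, -1.7, -1.6, -0.0, -2.3, -0.1, -1.1, 0.4, -0.8, -0.7, 0.8, -1.4, 0.4, -0.0, -0.3, -0.0, 0.0, 0.2, 0.1, 0.2, -0.0, 0.8, -0.1, -1.2, 0.6, -0.0, 0.2, -1.3, -0.0]
(0, 2, 0) [0.5886 0.1842 0.1194 0.401 ] 22.98
[0.1, -2.6, -0.2, -1.3, -1.7, -1.6, -0.1, -2.3, -0.2, -1.2, 0.3, -0.9, -0.7, 0.8, -1.4, 0.4, -0.0, -0.2, -0.1, 0.2, 0.0, 0.1, 0.0, -0.1, 1.0, -0.1, -1.1, 0.8, -0.2, 0.3, -1.4, -0.2]
(1, 2, 1) [0.5891 0.1844 0.1185 0.3992] 22.87
[0.1, -2.2, -0.2, -1.0, -1.6, -1.4, 0.0, -2.1, 0.0, -1.0, 0.4, -0.7, -0.7, 0.9, -1.3, 0.5, -0.2, -0.4, -0.0, -0.1, 0.3, 0.4, 0.1, 0.3, 0.4, -0.3, -1.0, 0.3, 0.2, 0.5, -1.5, 0.4]
```

```bash
python3 -m handwheel '[{"offset":[0.245,-0.471,0],"spin":32.2,"grip":1},{"offset":[0.245,-0.471,0],"spin":32.2,"grip":1},{"offset":[0.245,-0.471,0],"spin":32.2,"grip":1},{"offset":[0.245,-0.471,0],"spin":32.2,"grip":1},{"offset":[0.245,-0.471,0],"spin":32.2,"grip":1},{"offset":[0.245,-0.471,0.1],"spin":32.2,"grip":1},{"offset":[0.245,-0.471,0.1],"spin":32.2,"grip":1},{"offset":[0.245,-0.471,0.1],"spin":32.2,"grip":1},{"offset":[0.245,-0.471,0.1],"spin":32.2,"grip":1},{"offset":[0.245,-0.471,0.1],"spin":32.2,"grip":1},{"offset":[0.245,-0.471,0.1],"spin":32.2,"grip":1}]'
python3 - <<'E'
from h import *
import pickle
o=ctrl.get_obs();c=cams.camera("wrist");pickle.dump((o,c),open("w2.pkl","wb"))
print(rot(o["eef_rot"]).round(4));cv2.imwrite("pics/w2.png",c["color"][:,:,::-1])
E
```

```text
time_s: 4.47
eef_pos: [0.5038, -0.357, 0.3048]
eef_rot: [-0.0, 0.085, 0.996, 0.0]
wrist_force: [-0.1, 0.6, 0.0]
opening: 0.997
[[-9.856e-01  1.688e-01 -1.000e-04]
 [ 1.688e-01  9.856e-01  7.000e-04]
 [ 2.000e-04  6.000e-04 -1.000e+00]]
```

View pics/w2.png

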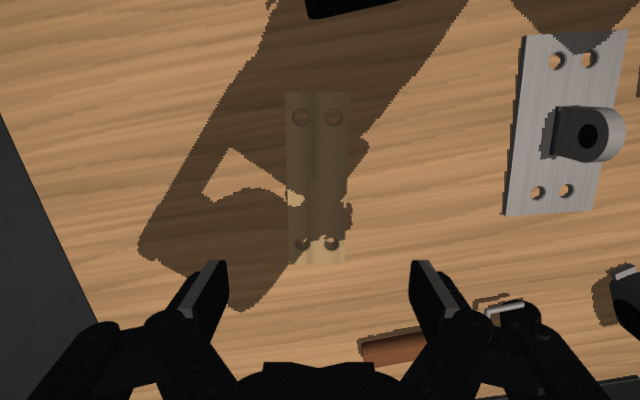

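Run:
```python
from h import *
import pickle
o,c=pickle.load(open("w2.pkl","rb"))
for n,z,h in [("packer",.018,[(302,117),(302,243),(334,117),(331,243)]),("anchor",.006,[(557,61),(538,192),(590,59),(566,190)])]:
    P=np.array([onz(c,a,z,o) for a in h]);print(n,P.mean(0).round(4),P.round(4).tolist());v=P[1]-P[0]+P[3]-P[2];print(np.degrees(np.arctan2(v[1],v[0])),np.linalg.norm(v)/2)
print(proj(c,o["eef_pos"]+np.array([0,0,-.173]),o))
im=c["color"][90:270,270:370,::-1];cv2.imwrite("pics/w2z.png",cv2.resize(np.clip(im*2.5,0,255).astype(np.uint8),None,fx=3,fy=3,interpolation=cv2.INTER_CUBIC))
```

```text
packer [ 0.4939 -0.3577  0.018 ] [[0.438, -0.3601, 0.018], [0.5454, -0.3804, 0.018], [0.4423, -0.3354, 0.018], [0.5498, -0.3549, 0.018]]
-10.487197619680746 0.10926312589165199
anchor [ 0.4851 -0.1468  0.006 ] [[0.4298, -0.1545, 0.006], [0.538, -0.165, 0.006], [0.4324, -0.1281, 0.006], [0.5404, -0.1398, 0.006]]
-5.846428499543727 0.10867953041531858
[[321.54302325 264.53024045]]
```

View pics/w2z.png

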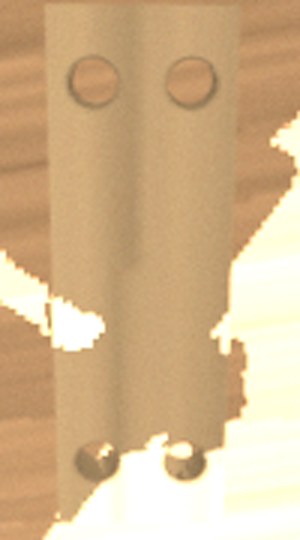

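```bash
python3 -m handwheel '[{"offset":[0.0016,-0.0022,0.05],"spin":0.6,"grip":1},{"offset":[0.0016,-0.0022,0.1],"spin":0.6,"grip":1},{"offset":[0.0016,-0.0022,0.129],"spin":0.6,"grip":1},{"offset":[0.0016,-0.0022,0.129],"spin":0.6,"grip":1},{"offset":[0.0016,-0.0022,0.129],"spin":0.6,"grip":0.3},{"offset":[0.0016,-0.0022,0.129],"spin":0.6,"grip":0.3},{"offset":[0.0016,-0.0022,0.129],"spin":0.6,"grip":0.3},{"offset":[0.0016,-0.0022,0.129],"spin":0.6,"grip":0.3},{"offset":[0.0016,-0.0022,0.129],"spin":0.6,"grip":0.3},{"offset":[0.0016,-0.0022,0.129],"spin":0.6,"grip":0.3}]'
python3 - <<'E'
from h import *
c=cams.camera("wrist");cv2.imwrite("pics/w3.png",c["color"][:,:,::-1])
E
```

```text
time_s: 5.78
eef_pos: [0.5026, -0.3607, 0.1785]
eef_rot: [0.002, 0.09, 0.996, -0.001]
wrist_force: [-1.0, 2.0, 7.3]
opening: 0.562
```

View pics/w3.png

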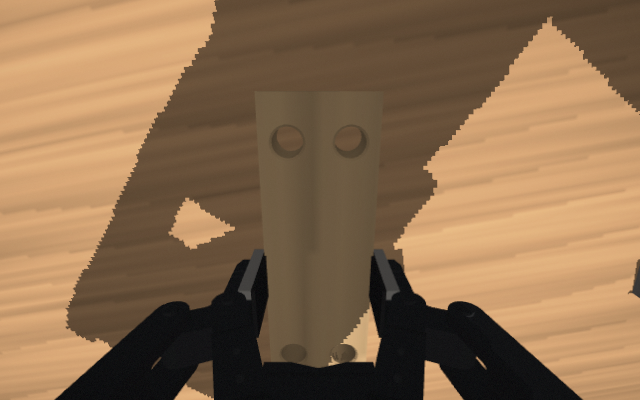

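```bash
python3 -m handwheel '[{"offset":[0,0,-0.04],"spin":0,"grip":0.3},{"offset":[0,0,-0.1],"spin":0,"grip":0.3},{"offset":[0,0,-0.16],"spin":0,"grip":0.3},{"offset":[0,0,-0.22],"spin":0,"grip":0.3},{"offset":[0,0,-0.24],"spin":0,"grip":0.3},{"offset":[0,0,-0.24],"spin":0,"grip":0.3}]'
cat >> h.py <<'E'
SEAT=seatT([.5887,.1843,.1190],.3997)
def move(o,P,yawy):
    "tool-axes offset and spin to bring TCP to world P and tool y to angle yawy (deg)"
    M=rot(o["eef_rot"]);M0=M
    a=np.degrees(np.arctan2(M[1,1],M[0,1]))
    return (M.T@(np.array(P)-o["eef_pos"])).round(4), round(((a-yawy)+180)%360-180,2)
E
python3 - <<'E'
from h import *
c=cams.camera("wrist");cv2.imwrite("pics/w4.png",c["color"][:,:,::-1])
o=ctrl.get_obs();print(o["eef_pos"],o["wrist_force"],o["opening"])
P=ap(SEAT,[[.008,-.065,-.0175]])[0]+[0,0,.166];print(P)
print(move(o,P+[0,0,.12],112.9))
E
```

```text
time_s: 6.58
eef_pos: [0.5016, -0.3601, 0.4175]
eef_rot: [0.001, 0.09, 0.996, -0.001]
wrist_force: [-1.1, -0.3, -2.4]
opening: 0.563
[ 0.5012301  -0.35975934  0.4149292 ] [-0.83402908  0.74645667 -1.58461681] 0.5630498499802084
[0.62806921 0.13036927 0.27330419]
(array([-0.0365,  0.5049,  0.0218]), np.float64(-33.27))
```

View pics/w4.png

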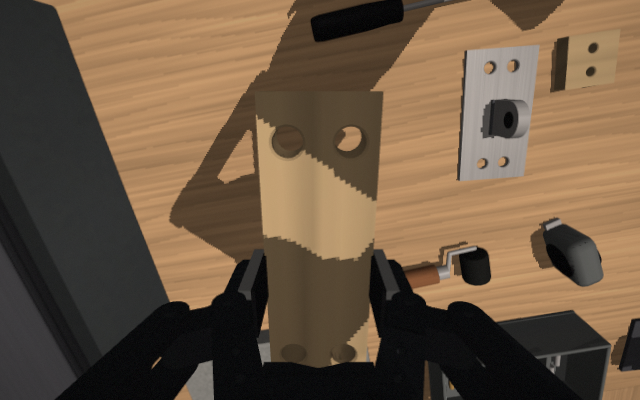

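```bash
python3 -m handwheel '[{"offset":[-0.0365,0.5049,0],"spin":-33.3,"grip":0.3},{"offset":[-0.0365,0.5049,0],"spin":-33.3,"grip":0.3},{"offset":[-0.0365,0.5049,0],"spin":-33.3,"grip":0.3},{"offset":[-0.0365,0.5049,0],"spin":-33.3,"grip":0.3},{"offset":[-0.0365,0.5049,0],"spin":-33.3,"grip":0.3},{"offset":[-0.0365,0.5049,0],"spin":-33.3,"grip":0.3},{"offset":[-0.0365,0.5049,0],"spin":-33.3,"grip":0.3},{"offset":[-0.0365,0.5049,0],"spin":-33.3,"grip":0.3},{"offset":[-0.0365,0.5049,0],"spin":-33.3,"grip":0.3},{"offset":[-0.0365,0.5049,0],"spin":-33.3,"grip":0.3}]'
python3 - <<'E'
from h import *
c=cams.camera("wrist");cv2.imwrite("pics/w5.png",c["color"][:,:,::-1])
o=ctrl.get_obs();print(o["eef_pos"],o["wrist_force"],o["opening"])
P=ap(SEAT,[[.008,-.065,-.0175]])[0]+[0,0,.166];print(P)
print(move(o,P,112.9))
E
```

```text
time_s: 7.88
eef_pos: [0.6277, 0.1305, 0.4125]
eef_rot: [-0.003, -0.199, 0.98, 0.0]
wrist_force: [0.4, 0.2, -1.7]
opening: 0.564
[0.6278775  0.12951065 0.41316813] [-0.23076249 -0.19457031 -0.9646431 ] 0.566866420067838
[0.62806921 0.13036927 0.27330419]
(array([-0.0011,  0.0006,  0.1399]), np.float64(0.02))
```

View pics/w5.png

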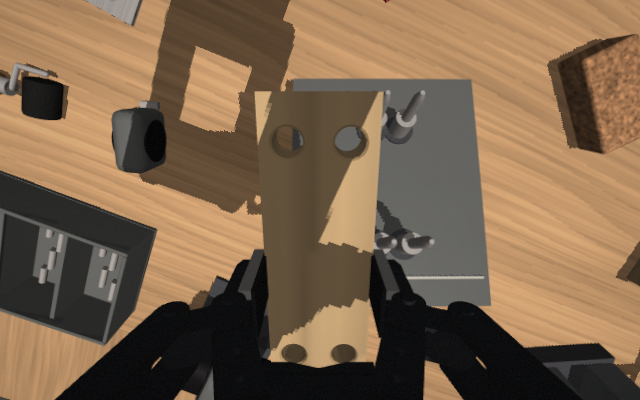

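```bash
python3 -m handwheel '[{"offset":[0,0,0.04],"spin":0,"grip":0.3},{"offset":[0,0,0.075],"spin":0,"grip":0.3},{"offset":[0,0,0.09],"spin":0,"grip":0.3},{"offset":[0,0,0.1],"spin":0,"grip":0.3},{"offset":[0,0,0.105],"spin":0,"grip":0.3},{"offset":[0,0,0.11],"spin":0,"grip":0.3},{"offset":[0,0,0.114],"spin":0,"grip":0.3},{"offset":[0,0,0.118],"spin":0,"grip":0.3}]'
python3 - <<'E'
from h import *
c=cams.camera("wrist");s=cams.camera("side")
cv2.imwrite("pics/w6.png",np.hstack([c["color"][:,160:480,::-1],cv2.resize(s["color"][90:210,290:410,::-1],(400,400),interpolation=cv2.INTER_CUBIC)]))
E
```

```text
time_s: 8.93
eef_pos: [0.6283, 0.1294, 0.3002]
eef_rot: [-0.0, -0.199, 0.98, -0.001]
wrist_force: [-10.5, -5.6, 8.5]
opening: 0.563
```

View pics/w6.png

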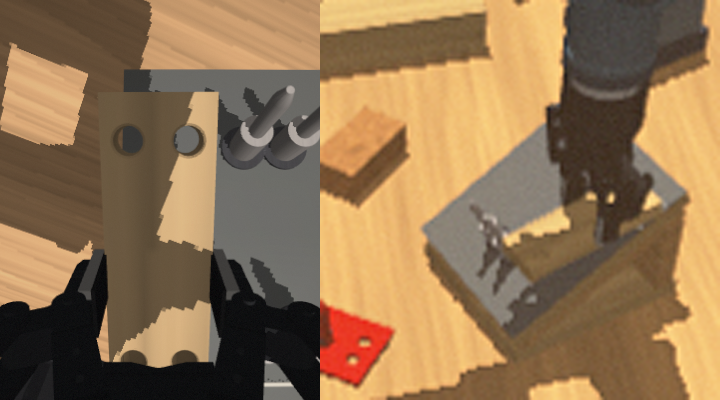

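```bash
python3 -m handwheel '[{"offset":[0,0,0.004],"spin":0,"grip":0.3},{"offset":[0,0,0.008],"spin":0,"grip":0.3},{"offset":[0,0,0.012],"spin":0,"grip":0.3},{"offset":[0,0,0.016],"spin":0,"grip":0.3},{"offset":[0,0,0.019],"spin":0,"grip":0.3},{"offset":[0,0,0.021],"spin":0,"grip":0.3}]'
python3 - <<'E'
from h import *
c=cams.camera("wrist");s=cams.camera("side")
cv2.imwrite("pics/w7.png",np.hstack([c["color"][:,160:480,::-1],cv2.resize(s["color"][90:210,290:410,::-1],(400,400),interpolation=cv2.INTER_CUBIC)]))
E
```

```text
time_s: 9.78
eef_pos: [0.6281, 0.1296, 0.2779]
eef_rot: [-0.0, -0.199, 0.98, -0.001]
wrist_force: [-7.6, -6.1, 5.6]
opening: 0.562
```

View pics/w7.png

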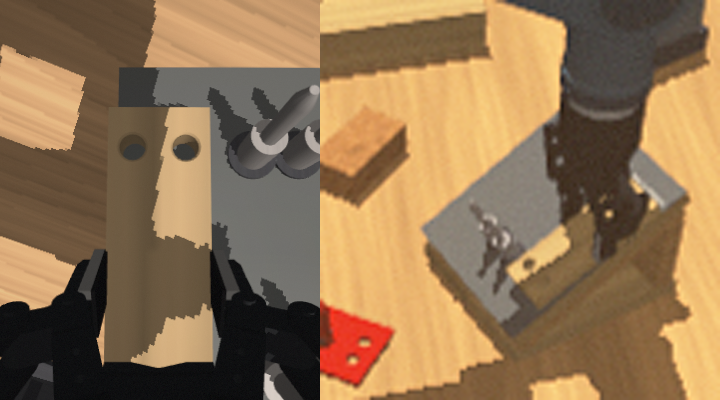

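```bash
python3 -m handwheel '[{"offset":[0,0,0.002],"spin":0,"grip":0.3},{"offset":[0,0,0.004],"spin":0,"grip":0.3},{"offset":[0,0,0.005],"spin":0,"grip":0.3},{"offset":[0,0,0.005],"spin":0,"grip":0.3}]'
python3 -m handwheel '[{"offset":[0,0,0.001],"spin":0,"grip":0.3},{"offset":[0,0,0.002],"spin":0,"grip":0.3},{"offset":[0,0,0.002],"spin":0,"grip":0.3}]'
python3 - <<'E'
from h import *
c=cams.camera("wrist");s=cams.camera("side")
cv2.imwrite("pics/w8.png",np.hstack([c["color"][:,160:480,::-1],cv2.resize(s["color"][90:210,290:410,::-1],(400,400),interpolation=cv2.INTER_CUBIC)]))
E
```

```text
time_s: 10.38
eef_pos: [0.6284, 0.1297, 0.2735]
eef_rot: [0.0, -0.199, 0.98, -0.001]
wrist_force: [-6.2, -3.3, 7.1]
opening: 0.569
time_s: 10.75
eef_pos: [0.6284, 0.1297, 0.2734]
eef_rot: [0.0, -0.199, 0.98, -0.001]
wrist_force: [-13.2, -5.4, 18.3]
opening: 0.564
```

View pics/w8.png

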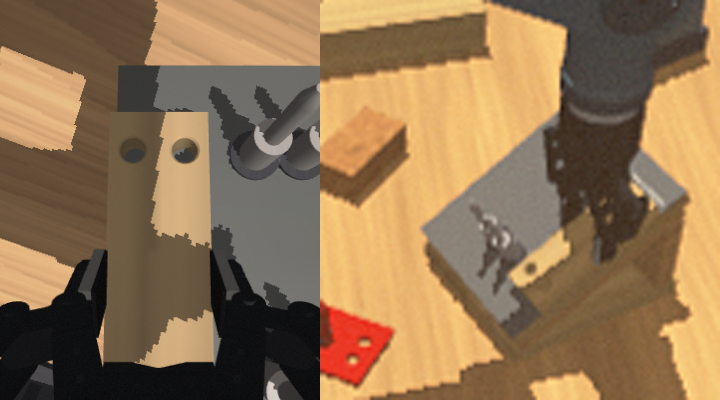

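```bash
python3 -m handwheel '[{"offset":[0.0047,0,-0.0088],"spin":0,"grip":0.3},{"offset":[0.0141,0,-0.0265],"spin":0,"grip":0.3},{"offset":[0.0282,0,-0.053],"spin":0,"grip":0.3},{"offset":[0.0446,0,-0.0839],"spin":0,"grip":0.3},{"offset":[0.0446,0,-0.0839],"spin":0,"grip":0.3},{"offset":[0.0446,0,-0.0839],"spin":0,"grip":0.3}]'
python3 - <<'E'
from h import *
import pickle
o=ctrl.get_obs();c=cams.camera("wrist");pickle.dump((o,c),open("w9.pkl","wb"))
print(o["eef_pos"],o["wrist_force"]);cv2.imwrite("pics/w9.png",c["color"][:,:,::-1])
im=c["color"][90:190,250:400,::-1];cv2.imwrite("pics/w9z.png",cv2.resize(np.clip(im*1.6,0,255).astype(np.uint8),None,fx=5,fy=5,interpolation=cv2.INTER_CUBIC))
E
```

```text
time_s: 11.6
eef_pos: [0.5872, 0.1128, 0.3532]
eef_rot: [0.0, -0.199, 0.98, 0.0]
wrist_force: [-0.2, 0.6, -2.1]
opening: 0.567
[0.587203   0.11284279 0.35321492] [-0.18070103  0.58986114 -2.1375015 ]
```

View pics/w9.png

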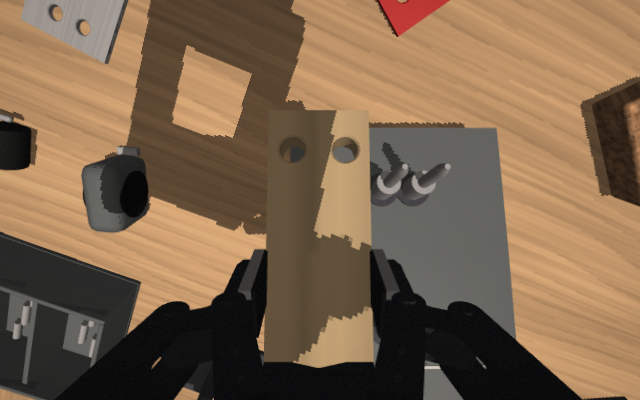

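View pics/w9z.png

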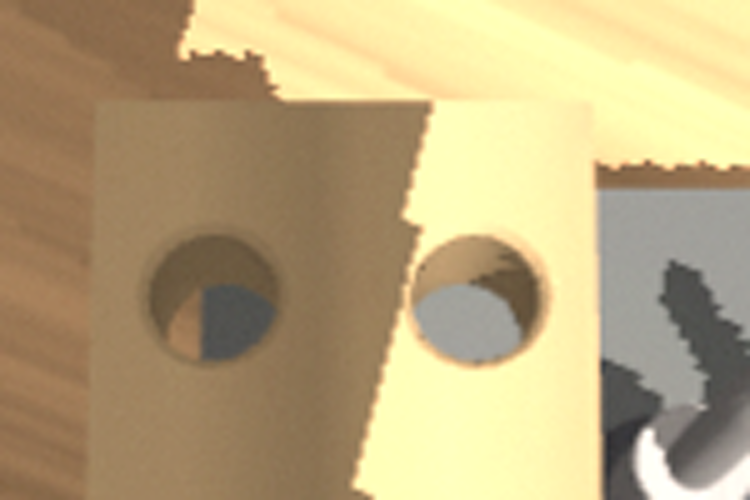

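```bash
cat > fit.py <<'E'
from h import *
import pickle
o,c=pickle.load(open("w9.pkl","rb"))
uv=np.array([[292.6,150],[345.8,150.2],[269,110.4],[368.4,110.2]])
# packer (x uphill): left in image = deck -y ; 
L=np.array([[-.055,-.013,.009],[-.055,.013,.009],[-.075,-.025,.009],[-.075,.025,.009]])
n=SEAT[:3,2]; t=np.array([.6284,.1297,.2734])
k=n@(SEAT[:3,3]-.021*n-t)   # normal offset of packer centre from TCP
print("normal offset",k)
def f(v,pr):
    T=seatT(v[:3],v[3],v[4])
    r=(proj(c,ap(T,L),o)-uv).ravel()
    return np.r_[r, pr*(n@(v[:3]-o["eef_pos"])-k)/.001, pr*np.degrees(v[4]-np.radians(28))/1] if pr else r
for pr in (0,1,10):
    r=least_squares(f,[.585,.11,.19,.4,.49],args=(pr,),x_scale=[.1,.1,.1,.1,.1])
    v=r.x;print(pr,v[:3].round(4),np.degrees(v[3:]).round(2),r.fun.round(2))
    print(" rel TCP in seat axes",(SEAT[:3,:3].T@(v[:3]-o["eef_pos"])).round(4)," seat-frame pos",(SEAT[:3,:3].T@(v[:3]-SEAT[:3,3])).round(4))
E
python3 fit.py
```

```text
normal offset -0.15013311190996778
0 [0.5854 0.1116 0.1777] [23.03 21.97] [ 0.18  0.03 -0.55 -0.32 -0.12  0.19  0.49  0.11]
 rel TCP in seat axes [-0.0843 -0.0004 -0.154 ]  seat-frame pos [-0.0001 -0.0657  0.0665]
1 [0.584 0.111 0.182] [23.03 26.82] [ 0.2  -0.6  -0.57 -0.94  0.44  0.85 -0.06  0.78  0.7  -1.18]
 rel TCP in seat axes [-0.0836 -0.0004 -0.1494]  seat-frame pos [ 0.0006 -0.0657  0.0711]
10 [0.5839 0.111  0.1812] [23.02 27.98] [ 0.51 -0.97 -0.88 -1.31  1.13  1.26 -0.76  1.2   0.14 -0.23]
 rel TCP in seat axes [-0.0841 -0.0004 -0.1501]  seat-frame pos [ 0.     -0.0657  0.0704]
```

```bash
python3 -m handwheel '[{"offset":[0,0.03,0],"spin":0,"grip":0.3},{"offset":[0,0.0657,0],"spin":0,"grip":0.3},{"offset":[0,0.0657,0],"spin":0,"grip":0.3},{"offset":[0,0.0657,0],"spin":0,"grip":0.3}]'
python3 - <<'E'
from h import *
import pickle
o=ctrl.get_obs();c=cams.camera("wrist");pickle.dump((o,c),open("w10.pkl","wb"))
print((SEAT[:3,:3].T@(o["eef_pos"]-SEAT[:3,3])).round(4)+[-.0841,-.0004,-.1501],rot(o["eef_rot"])[:,1])
im=c["color"][90:190,250:400,::-1];cv2.imwrite("pics/w10z.png",cv2.resize(np.clip(im*1.6,0,255).astype(np.uint8),None,fx=5,fy=5,interpolation=cv2.INTER_CUBIC))
s=cams.camera("side");cv2.imwrite("pics/s10.png",cv2.resize(s["color"][90:210,290:410,::-1],(600,600),interpolation=cv2.INTER_CUBIC))
E
```

```text
time_s: 12.15
eef_pos: [0.5617, 0.1732, 0.3525]
eef_rot: [-0.001, -0.199, 0.98, -0.0]
wrist_force: [0.2, -0.2, -2.0]
opening: 0.569
[-0.0002 -0.0001  0.0698] [-3.90226270e-01  9.20718986e-01  7.82938073e-05]
```

View pics/w10z.png

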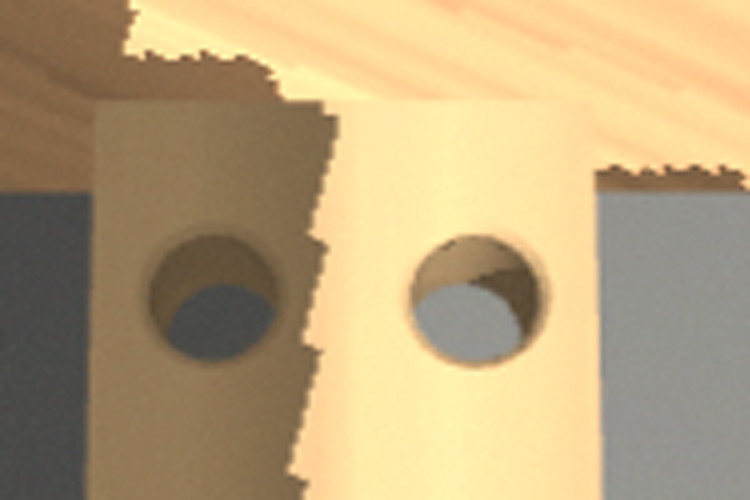

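View pics/s10.png

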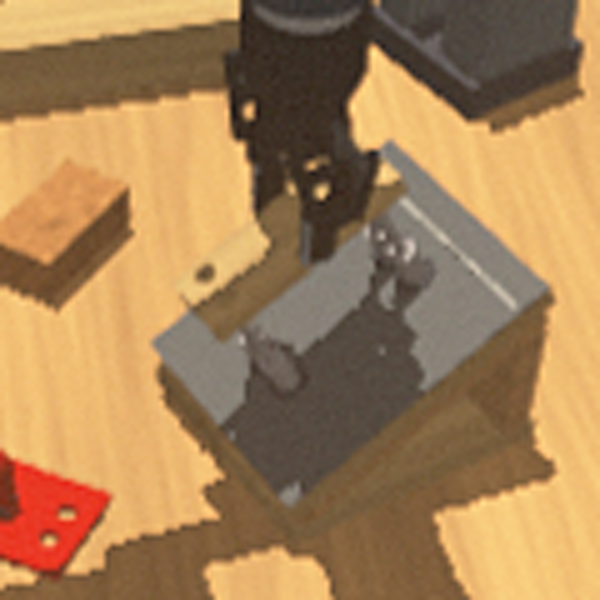

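```bash
python3 -m handwheel '[{"offset":[-0.0042,0,0.0079],"spin":0,"grip":0.3},{"offset":[-0.0075,0,0.0141],"spin":0,"grip":0.3},{"offset":[-0.0084,0,0.0159],"spin":0,"grip":0.3},{"offset":[-0.0084,0,0.0159],"spin":0,"grip":0.3}]'
python3 - <<'E'
from h import *
import pickle
o=ctrl.get_obs();c=cams.camera("wrist")
p=(SEAT[:3,:3].T@(o["eef_pos"]-SEAT[:3,3])).round(4)+[-.0841,-.0004,-.1501];print(p)
im=c["color"][90:190,250:400,::-1];cv2.imwrite("pics/w11z.png",cv2.resize(np.clip(im*1.6,0,255).astype(np.uint8),None,fx=5,fy=5,interpolation=cv2.INTER_CUBIC))
print("tips predicted",(proj(c,ap(SEAT,[[-.055,-.013,.045],[-.055,.013,.045]]),o)-[250,90])*5)
E
```

```text
time_s: 12.75
eef_pos: [0.5694, 0.1764, 0.3373]
eef_rot: [-0.0, -0.199, 0.98, 0.0]
wrist_force: [-0.2, -0.8, -1.5]
opening: 0.568
[-1.00e-04 -2.00e-04  5.24e-02]
tips predicted [[229.26013113 343.9917215 ]
 [464.34230033 343.79874294]]
```

View pics/w11z.png

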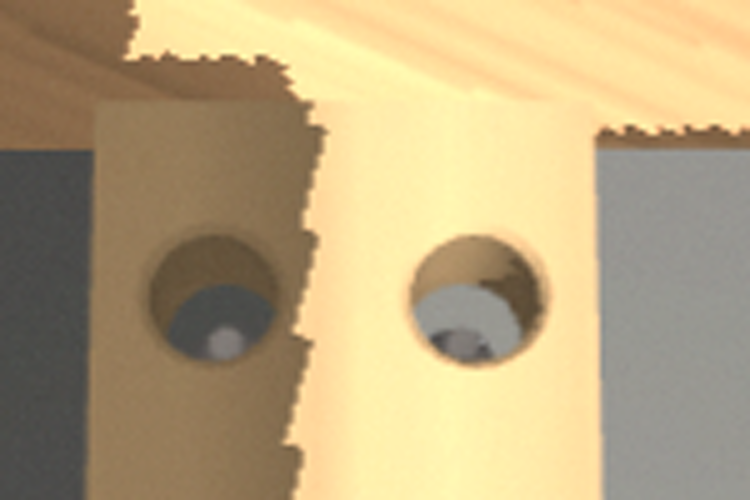

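```bash
python3 -m handwheel '[{"offset":[-0.0019,0,0.0035],"spin":0,"grip":0.3},{"offset":[-0.0038,0,0.0071],"spin":0,"grip":0.3},{"offset":[-0.0056,0,0.0106],"spin":0,"grip":0.3},{"offset":[-0.0075,0,0.0141],"spin":0,"grip":0.3},{"offset":[-0.0094,0,0.0177],"spin":0,"grip":0.3},{"offset":[-0.0094,0,0.0177],"spin":0,"grip":0.3}]'
```

```text
time_s: 13.55
eef_pos: [0.578, 0.1802, 0.3195]
eef_rot: [-0.0, -0.199, 0.98, 0.0]
wrist_force: [-1.1, 0.3, -1.3]
opening: 0.567
```

```bash
python3 -m handwheel '[{"offset":[-0.0019,0,0.0035],"spin":0,"grip":0.3},{"offset":[-0.0038,0,0.0071],"spin":0,"grip":0.3},{"offset":[-0.0056,0,0.0106],"spin":0,"grip":0.3},{"offset":[-0.0075,0,0.0141],"spin":0,"grip":0.3},{"offset":[-0.0094,0,0.0177],"spin":0,"grip":0.3},{"offset":[-0.0099,0,0.0185],"spin":0,"grip":0.3},{"offset":[-0.0099,0,0.0185],"spin":0,"grip":0.3}]'
python3 - <<'E'
from h import *
o=ctrl.get_obs();c=cams.camera("wrist")
p=(SEAT[:3,:3].T@(o["eef_pos"]-SEAT[:3,3])).round(4)+[-.0841,-.0004,-.1501];print(p)
cv2.imwrite("pics/w12.png",c["color"][:,:,::-1])
E
```

```text
time_s: 14.42
eef_pos: [0.5871, 0.184, 0.3014]
eef_rot: [-0.0, -0.199, 0.98, -0.0]
wrist_force: [-0.5, 0.0, -0.8]
opening: 0.568
[ 0.0002 -0.0001  0.0117]
```

View pics/w12.png

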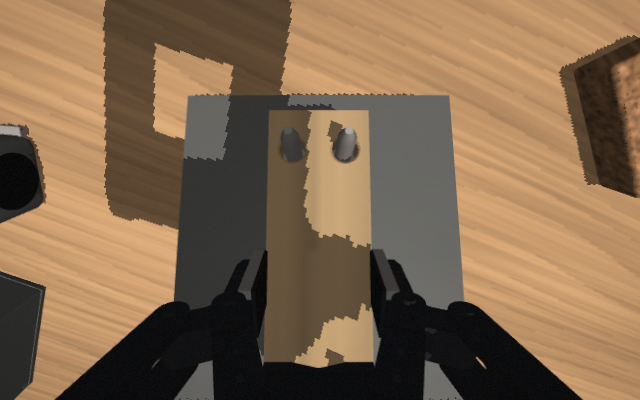

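```bash
python3 -m handwheel '[{"offset":[-0.0005,0,0.0009],"spin":0,"grip":0.3},{"offset":[-0.0009,0,0.0018],"spin":0,"grip":0.3},{"offset":[-0.0014,0,0.0026],"spin":0,"grip":0.3},{"offset":[-0.0014,0,0.0026],"spin":0,"grip":0.3}]'
python3 -m handwheel '[{"offset":[-0.0005,0,0.0009],"spin":0,"grip":0.3},{"offset":[-0.0005,0,0.0009],"spin":0,"grip":0.3}]'
python3 -m handwheel '[{"offset":[-0.0005,0,0.0009],"spin":0,"grip":0.3},{"offset":[-0.0005,0,0.0009],"spin":0,"grip":0.3}]'
```

```text
time_s: 14.98
eef_pos: [0.5882, 0.1844, 0.2995]
eef_rot: [-0.0, -0.199, 0.98, -0.0]
wrist_force: [-6.4, -2.4, 4.5]
opening: 0.566
time_s: 15.22
eef_pos: [0.5884, 0.1845, 0.2991]
eef_rot: [-0.001, -0.199, 0.98, -0.0]
wrist_force: [-9.1, -3.2, 8.9]
opening: 0.565
time_s: 15.48
eef_pos: [0.5886, 0.1846, 0.299]
eef_rot: [-0.001, -0.199, 0.98, -0.0]
wrist_force: [-13.5, -4.4, 16.0]
opening: 0.567
```

```bash
python3 -m handwheel '[{"offset":[0.0005,0,-0.0009],"spin":0,"grip":0.3},{"offset":[0.0005,0,-0.0009],"spin":0,"grip":0.6},{"offset":[0.0005,0,-0.0009],"spin":0,"grip":0.75},{"offset":[0.0005,0,-0.0009],"spin":0,"grip":0.9},{"offset":[0.0005,0,-0.0009],"spin":0,"grip":0.9},{"offset":[0.0005,0,-0.0009],"spin":0,"grip":0.9}]'
python3 - <<'E'
from h import *
c=cams.camera("wrist");cv2.imwrite("pics/w13.png",c["color"][:,:,::-1])
E
```

```text
time_s: 16.23
eef_pos: [0.5889, 0.1848, 0.2979]
eef_rot: [-0.0, -0.199, 0.98, 0.0]
wrist_force: [0.3, 0.8, -0.4]
opening: 0.902
```

View pics/w13.png

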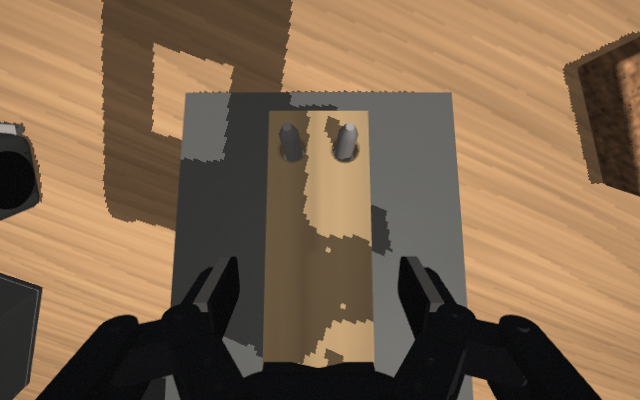

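Released, packer stayed in place with studs through its holes. Lift straight up and inspect.

```bash
python3 -m handwheel '[{"offset":[0,0,-0.03],"spin":0,"grip":1},{"offset":[0,0,-0.07],"spin":0,"grip":1},{"offset":[0,0,-0.11],"spin":0,"grip":1},{"offset":[0,0,-0.11],"spin":0,"grip":1}]'
python3 - <<'E'
from h import *
import pickle
o=ctrl.get_obs();c=cams.camera("wrist");pickle.dump((o,c),open("w14.pkl","wb"));cv2.imwrite("pics/w14.png",c["color"][:,:,::-1])
for nm,P in [("packer top home",[[.075,.025,.018],[.075,-.025,.018],[-.075,-.025,.018],[-.075,.025,.018]])]:
    print(nm,proj(c,ap(SEAT,P),o).round(1).tolist())
lug=np.array([.4855,-.1468,0]);print(move(o,[lug[0],lug[1],.40],84.0))
E
```

```text
time_s: 16.77
eef_pos: [0.5899, 0.1849, 0.4125]
eef_rot: [0.004, -0.199, 0.98, -0.0]
wrist_force: [1.0, 0.5, -0.1]
opening: 0.994
packer top home [[352.3, 280.7], [287.6, 280.7], [290.3, 98.5], [349.4, 98.4]]
(array([ 0.2255, -0.2648,  0.0114]), np.float64(28.94))
```

View pics/w14.png

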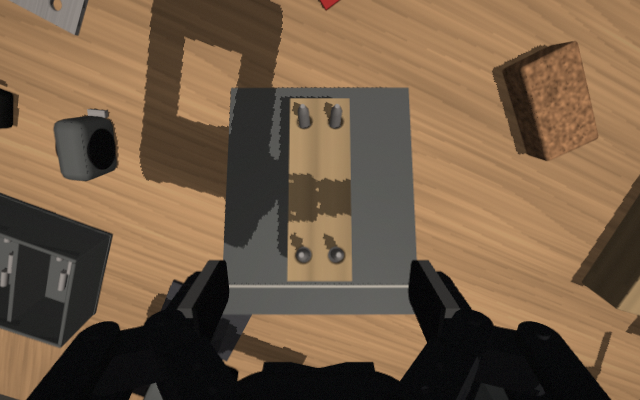

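```bash
python3 -m handwheel '[{"offset":[0.2255,-0.2648,0],"spin":29,"grip":1},{"offset":[0.2255,-0.2648,0],"spin":29,"grip":1},{"offset":[0.2255,-0.2648,0],"spin":29,"grip":1},{"offset":[0.2255,-0.2648,0.0],"spin":29,"grip":1},{"offset":[0.2255,-0.2648,0.03],"spin":29,"grip":1},{"offset":[0.2255,-0.2648,0.08],"spin":29,"grip":1},{"offset":[0.2255,-0.2648,0.08],"spin":29,"grip":1},{"offset":[0.2255,-0.2648,0.08],"spin":29,"grip":1}]'
python3 - <<'E'
from h import *
import pickle
o=ctrl.get_obs();c=cams.camera("wrist");pickle.dump((o,c),open("w15.pkl","wb"));cv2.imwrite("pics/w15.png",c["color"][:,:,::-1])
T=seatT([.4853,-.1468,0],np.radians(-6),0)
print(proj(c,ap(T,[[.055,.013,.006],[.055,-.013,.006],[-.055,-.013,.006],[-.055,.013,.006]]),o).round(1))
E
```

```text
time_s: 17.82
eef_pos: [0.4842, -0.1467, 0.3271]
eef_rot: [-0.001, 0.053, 0.999, 0.001]
wrist_force: [0.1, -1.4, -0.4]
opening: 0.998
[[332.4 238.3]
 [306.6 238.4]
 [304.8 127. ]
 [333.8 126.9]]
```

View pics/w15.png

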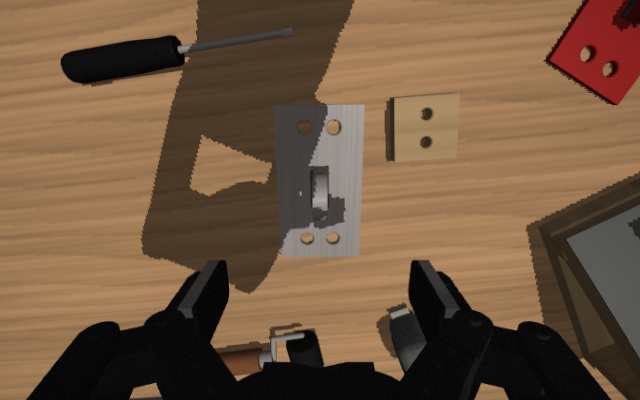

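```bash
python3 -m handwheel '[{"offset":[-0.001,0,0.05],"spin":0,"grip":1},{"offset":[-0.001,0,0.1],"spin":0,"grip":1},{"offset":[-0.001,0,0.14],"spin":0,"grip":1},{"offset":[-0.001,0,0.14],"spin":0,"grip":1},{"offset":[-0.001,0,0.14],"spin":0,"grip":0.5},{"offset":[-0.001,0,0.14],"spin":0,"grip":0.2},{"offset":[-0.001,0,0.14],"spin":0,"grip":0},{"offset":[-0.001,0,0.14],"spin":0,"grip":0},{"offset":[-0.001,0,0.14],"spin":0,"grip":0},{"offset":[-0.001,0,0.14],"spin":0,"grip":0},{"offset":[-0.001,0,0.14],"spin":0,"grip":0},{"offset":[-0.001,0,0.14],"spin":0,"grip":0}]'
python3 - <<'E'
from h import *
c=cams.camera("wrist");cv2.imwrite("pics/w16.png",c["color"][:,:,::-1])
E
```

```text
time_s: 19.38
eef_pos: [0.4858, -0.1472, 0.189]
eef_rot: [0.001, 0.053, 0.999, -0.0]
wrist_force: [-0.1, 1.6, 6.8]
opening: 0.135
```

View pics/w16.png

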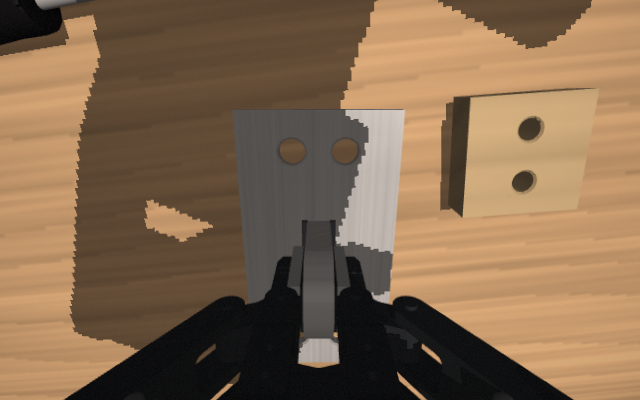

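```bash
python3 -m handwheel '[{"offset":[0,0,-0.04],"spin":0,"grip":0},{"offset":[0,0,-0.1],"spin":0,"grip":0},{"offset":[0,0,-0.16],"spin":0,"grip":0},{"offset":[0,0,-0.2],"spin":0,"grip":0},{"offset":[0,0,-0.22],"spin":0,"grip":0},{"offset":[0,0,-0.22],"spin":0,"grip":0}]'
python3 - <<'E'
from h import *
o=ctrl.get_obs();print(o["eef_pos"],o["wrist_force"],o["opening"])
F=ap(SEAT,[[-.008,-.077,.004]])[0]+[0,0,.155];u=np.array([np.cos(.3997),np.sin(.3997),0])
print(F,move(o,F+[0,0,.075]+.014*u,112.95))
E
```

```text
time_s: 20.18
eef_pos: [0.4854, -0.1472, 0.4092]
eef_rot: [0.001, 0.053, 0.999, -0.001]
wrist_force: [-0.1, -0.1, -4.1]
opening: 0.133
[ 0.48542558 -0.14722683  0.40920428] [-0.12417443 -0.05864504 -4.06031802] 0.13287202586016159
[0.61042725 0.10988981 0.27377602] (array([-0.1092,  0.2758,  0.0604]), np.float64(-29.03))
```

```bash
python3 -m handwheel '[{"offset":[-0.1092,0.2758,0],"spin":-29,"grip":0},{"offset":[-0.1092,0.2758,0],"spin":-29,"grip":0},{"offset":[-0.1092,0.2758,0],"spin":-29,"grip":0},{"offset":[-0.1092,0.2758,0],"spin":-29,"grip":0},{"offset":[-0.1092,0.2758,0],"spin":-29,"grip":0},{"offset":[-0.1092,0.2758,0],"spin":-29,"grip":0},{"offset":[-0.1092,0.2758,0.03],"spin":-29,"grip":0},{"offset":[-0.1092,0.2758,0.06],"spin":-29,"grip":0},{"offset":[-0.1092,0.2758,0.06],"spin":-29,"grip":0}]'
python3 - <<'E'
from h import *
c=cams.camera("wrist");s=cams.camera("side")
cv2.imwrite("pics/w17.png",np.hstack([c["color"][:,160:480,::-1],cv2.resize(s["color"][90:210,290:410,::-1],(400,400),interpolation=cv2.INTER_CUBIC)]))
o=ctrl.get_obs();F=ap(SEAT,[[-.008,-.077,.004]])[0]+[0,0,.155];print(move(o,F,112.95))
E
```

```text
time_s: 21.3
eef_pos: [0.6212, 0.1148, 0.343]
eef_rot: [-0.005, -0.198, 0.98, 0.001]
wrist_force: [-0.9, -0.3, -4.1]
opening: 0.135
(array([0.0134, 0.0002, 0.0738]), np.float64(-0.07))
```

View pics/w17.png

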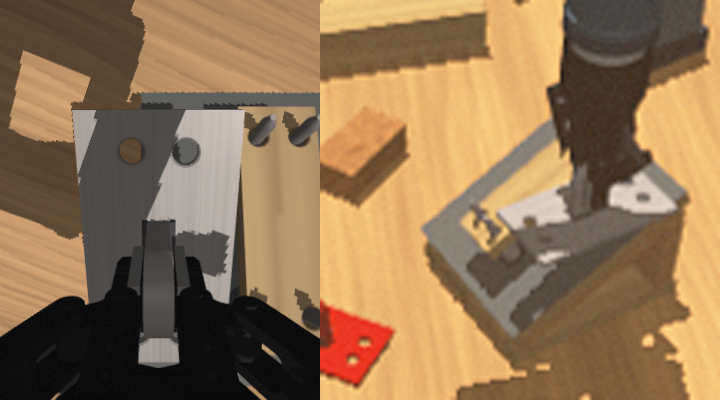

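```bash
python3 -m handwheel '[{"offset":[0,0,0.012],"spin":0,"grip":0},{"offset":[0,0,0.022],"spin":0,"grip":0},{"offset":[0,0,0.03],"spin":0,"grip":0},{"offset":[0.001,0,0.034],"spin":0,"grip":0},{"offset":[0.0025,0,0.038],"spin":0,"grip":0},{"offset":[0.004,0,0.042],"spin":0,"grip":0},{"offset":[0.0055,0,0.046],"spin":0,"grip":0}]'
python3 - <<'E'
from h import *
c=cams.camera("wrist");s=cams.camera("side")
cv2.imwrite("pics/w18.png",np.hstack([c["color"][:,160:480,::-1],cv2.resize(s["color"][90:210,290:410,::-1],(400,400),interpolation=cv2.INTER_CUBIC)]))
E
```

```text
time_s: 22.28
eef_pos: [0.6186, 0.1136, 0.3041]
eef_rot: [0.002, -0.199, 0.98, -0.0]
wrist_force: [-3.2, 0.1, 5.4]
opening: 0.132
```

View pics/w18.png

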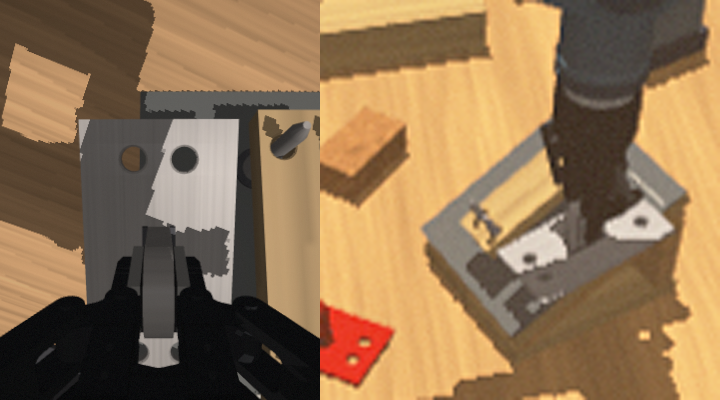

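```bash
python3 -m handwheel '[{"offset":[0.0015,0,0.004],"spin":0,"grip":0},{"offset":[0.003,0,0.008],"spin":0,"grip":0},{"offset":[0.004,0,0.012],"spin":0,"grip":0},{"offset":[0.0055,0,0.016],"spin":0,"grip":0},{"offset":[0.0065,0,0.02],"spin":0,"grip":0},{"offset":[0.0075,0,0.024],"spin":0,"grip":0},{"offset":[0.0075,0,0.026],"spin":0,"grip":0},{"offset":[0.0075,0,0.026],"spin":0,"grip":0}]'
python3 - <<'E'
from h import *
c=cams.camera("wrist");s=cams.camera("side")
cv2.imwrite("pics/w19.png",np.hstack([c["color"][:,160:480,::-1],cv2.resize(s["color"][90:210,290:410,::-1],(400,400),interpolation=cv2.INTER_CUBIC)]))
E
```

```text
time_s: 23.38
eef_pos: [0.611, 0.1104, 0.2757]
eef_rot: [-0.0, -0.199, 0.98, -0.0]
wrist_force: [0.5, -0.8, 2.8]
opening: 0.134
```

View pics/w19.png

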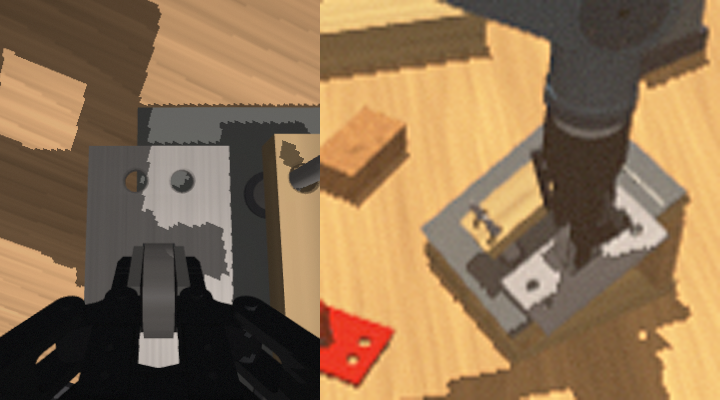

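```bash
python3 -m handwheel '[{"offset":[0.0003,0,0.001],"spin":0,"grip":0},{"offset":[0.0005,0,0.002],"spin":0,"grip":0},{"offset":[0.0005,0,0.002],"spin":0,"grip":0}]'
python3 -m handwheel '[{"offset":[0,0,0.001],"spin":0,"grip":0},{"offset":[0,0,0.0015],"spin":0,"grip":0},{"offset":[0,0,0.0015],"spin":0,"grip":0}]'
python3 -m handwheel '[{"offset":[0,0,0.001],"spin":0,"grip":0},{"offset":[0,0,0.001],"spin":0,"grip":0}]'
```

```text
time_s: 23.85
eef_pos: [0.6108, 0.1103, 0.274]
eef_rot: [0.0, -0.199, 0.98, -0.0]
wrist_force: [1.4, -0.9, 3.8]
opening: 0.133
time_s: 24.22
eef_pos: [0.6108, 0.1104, 0.2734]
eef_rot: [0.0, -0.199, 0.98, -0.0]
wrist_force: [-2.7, -1.1, 10.2]
opening: 0.135
time_s: 24.48
eef_pos: [0.6108, 0.1104, 0.2734]
eef_rot: [0.0, -0.199, 0.98, -0.0]
wrist_force: [-5.7, 0.2, 16.1]
opening: 0.128
```

```bash
python3 -m handwheel '[{"offset":[0.0047,0,-0.0088],"spin":0,"grip":0},{"offset":[0.0141,0,-0.0265],"spin":0,"grip":0},{"offset":[0.0282,0,-0.053],"spin":0,"grip":0},{"offset":[0.0436,0,-0.082],"spin":0,"grip":0},{"offset":[0.0436,0,-0.082],"spin":0,"grip":0},{"offset":[0.0436,0,-0.082],"spin":0,"grip":0}]'
python3 - <<'E'
from h import *
import pickle
o=ctrl.get_obs();c=cams.camera("wrist");pickle.dump((o,c),open("w20.pkl","wb"))
cv2.imwrite("pics/w20.png",c["color"][:,:,::-1])
im=c["color"][130:210,230:410,::-1];cv2.imwrite("pics/w20z.png",cv2.resize(np.clip(im*1.6,0,255).astype(np.uint8),None,fx=4.4,fy=4.4,interpolation=cv2.INTER_CUBIC))
E
```

```text
time_s: 25.22
eef_pos: [0.57, 0.0935, 0.3516]
eef_rot: [-0.001, -0.199, 0.98, 0.0]
wrist_force: [-0.4, -0.5, -3.6]
opening: 0.133
```

View pics/w20.png

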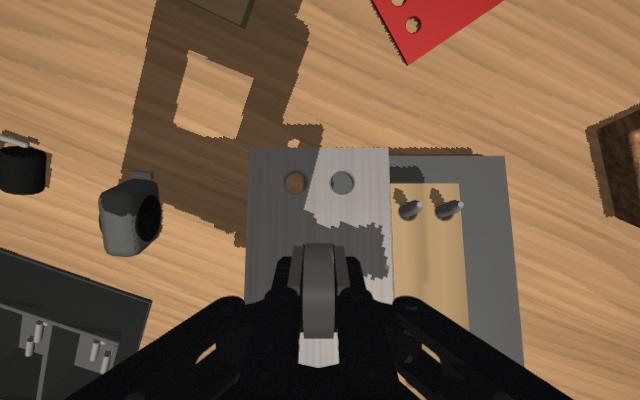

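View pics/w20z.png

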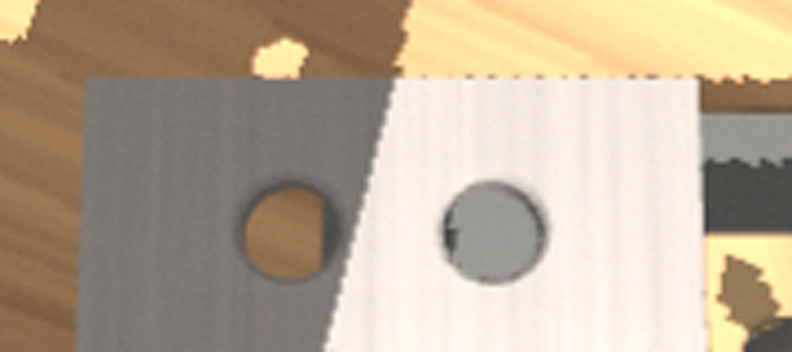

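```bash
cat > fit2.py <<'E'
from h import *
import pickle
o,c=pickle.load(open("w20.pkl","rb"))
uv=np.array([[295.7,182.5],[342.3,182.5],[249.8,148],[388.6,148]])
# origin = underside centre
L=np.array([[-.055,-.013,.006],[-.055,.013,.006],[-.075,-.04,.006],[-.075,.04,.006]])
n=SEAT[:3,2]; t=np.array([.6108,.1104,.2734])
k=n@(SEAT[:3,3]-.030*n-t)
print("normal offset",k)
def f(v,pr):
    T=seatT(v[:3],v[3],v[4])
    r=(proj(c,ap(T,L),o)-uv).ravel()
    return np.r_[r, pr*(n@(v[:3]-o["eef_pos"])-k)/.001, pr*np.degrees(v[4]-np.radians(28))/1] if pr else r
for pr in (0,1,10):
    r=least_squares(f,[.585,.09,.18,.4,.49],args=(pr,),x_scale=[.1,.1,.1,.1,.1])
    v=r.x;print(pr,v[:3].round(4),np.degrees(v[3:]).round(2),r.fun.round(2))
    print(" rel TCP in seat axes",(SEAT[:3,:3].T@(v[:3]-o["eef_pos"])).round(4)," seat-frame pos",(SEAT[:3,:3].T@(v[:3]-SEAT[:3,3])).round(4))
print(rot(o["eef_rot"])[:,1])
E
python3 fit2.py
```

```text
normal offset -0.1702704654252621
0 [0.5851 0.0996 0.1662] [22.81 25.96] [ 0.45 -0.14 -0.2  -0.12 -0.3   0.08  0.04  0.18]
 rel TCP in seat axes [-0.0726 -0.0002 -0.1714]  seat-frame pos [-0.0099 -0.0766  0.0587]
1 [0.5846 0.0994 0.1675] [22.81 27.59] [ 0.48 -0.29 -0.22 -0.27 -0.04  0.25 -0.23  0.35  0.28 -0.41]
 rel TCP in seat axes [-0.0725 -0.0002 -0.17  ]  seat-frame pos [-0.0098 -0.0766  0.0601]
10 [0.5846 0.0994 0.1672] [22.81 27.99] [ 0.56 -0.38 -0.3  -0.37  0.27  0.36 -0.53  0.46  0.06 -0.08]
 rel TCP in seat axes [-0.0727 -0.0002 -0.1703]  seat-frame pos [-0.0099 -0.0766  0.0598]
[-0.38959831  0.920984    0.00127493]
```

```bash
python3 -m handwheel '[{"offset":[-0.0087,0.01,-0.0046],"spin":0,"grip":0},{"offset":[-0.0087,0.045,-0.0046],"spin":0,"grip":0},{"offset":[-0.0087,0.0766,-0.0046],"spin":0,"grip":0},{"offset":[-0.0087,0.0766,-0.0046],"spin":0,"grip":0},{"offset":[-0.0087,0.0766,-0.0046],"spin":0,"grip":0}]'
python3 - <<'E'
from h import *
o=ctrl.get_obs();c=cams.camera("wrist")
print((SEAT[:3,:3].T@(o["eef_pos"]-SEAT[:3,3])).round(4)+[-.0727,-.0002,-.1703],rot(o["eef_rot"])[:,1])
im=c["color"][130:230,230:410,::-1];cv2.imwrite("pics/w21z.png",cv2.resize(np.clip(im*1.6,0,255).astype(np.uint8),None,fx=4.4,fy=4.4,interpolation=cv2.INTER_CUBIC))
print("tips predicted",(proj(c,ap(SEAT,[[-.055,-.013,.045],[-.055,.013,.045]]),o)-[230,130])*4.4)
E
```

```text
time_s: 25.9
eef_pos: [0.5489, 0.1678, 0.3577]
eef_rot: [-0.0, -0.199, 0.98, -0.0]
wrist_force: [-0.5, -0.9, -3.8]
opening: 0.128
[1.30e-03 1.00e-04 6.07e-02] [-3.90500359e-01  9.20602768e-01 -1.15299754e-04]
tips predicted [[302.98566472 249.7166126 ]
 [482.88560254 249.7556631 ]]
```

View pics/w21z.png

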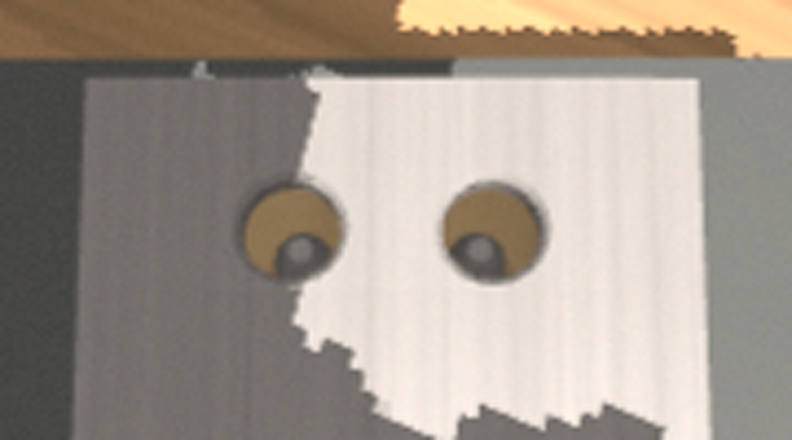

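```bash
python3 -m handwheel '[{"offset":[-0.0025,0,0.006],"spin":0,"grip":0},{"offset":[-0.0049,0,0.0105],"spin":0,"grip":0},{"offset":[-0.0059,0,0.0128],"spin":0,"grip":0},{"offset":[-0.0059,0,0.0128],"spin":0,"grip":0},{"offset":[-0.0059,0,0.0128],"spin":0,"grip":0}]'
python3 - <<'E'
from h import *
o=ctrl.get_obs();c=cams.camera("wrist")
print((SEAT[:3,:3].T@(o["eef_pos"]-SEAT[:3,3])).round(4)+[-.0727,-.0002,-.1703],rot(o["eef_rot"])[:,1])
im=c["color"][130:230,230:410,::-1];cv2.imwrite("pics/w22z.png",cv2.resize(np.clip(im*1.6,0,255).astype(np.uint8),None,fx=4.4,fy=4.4,interpolation=cv2.INTER_CUBIC))
print("tips predicted",(proj(c,ap(SEAT,[[-.055,-.013,.045],[-.055,.013,.045]]),o)-[230,130])*4.4)
E
```

```text
time_s: 26.58
eef_pos: [0.5542, 0.1696, 0.3454]
eef_rot: [0.0, -0.199, 0.98, -0.0]
wrist_force: [0.1, -0.5, -3.1]
opening: 0.133
[ 0.0004 -0.0003  0.0472] [-3.89528387e-01  9.21014459e-01 -4.33698611e-05]
tips predicted [[299.70947684 235.35555402]
 [492.4536129  235.20126412]]
```

View pics/w22z.png

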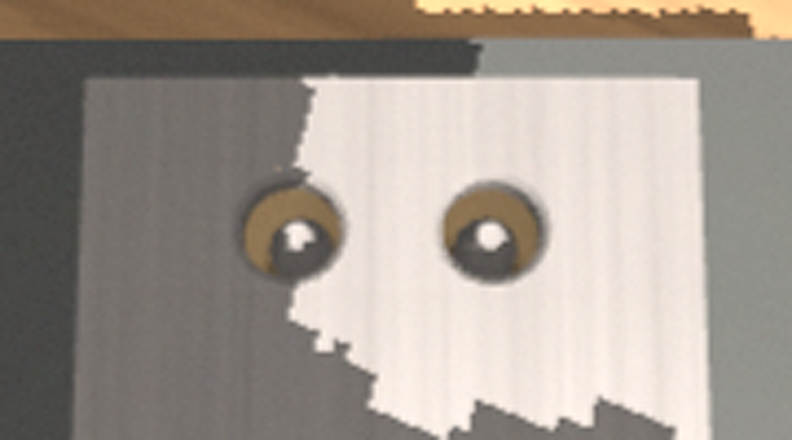

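```bash
python3 -m handwheel '[{"offset":[-0.0019,0,0.0035],"spin":0,"grip":0},{"offset":[-0.0038,0,0.0071],"spin":0,"grip":0},{"offset":[-0.0056,0,0.0106],"spin":0,"grip":0},{"offset":[-0.0075,0,0.0141],"spin":0,"grip":0},{"offset":[-0.0094,0,0.0177],"spin":0,"grip":0},{"offset":[-0.0094,0,0.0177],"spin":0,"grip":0}]'
python3 -m handwheel '[{"offset":[-0.0014,0,0.0026],"spin":0,"grip":0},{"offset":[-0.0028,0,0.0053],"spin":0,"grip":0},{"offset":[-0.0028,0,0.0053],"spin":0,"grip":0}]'
python3 - <<'E'
from h import *
o=ctrl.get_obs();c=cams.camera("wrist");cv2.imwrite("pics/w23.png",c["color"][:,:,::-1])
print((SEAT[:3,:3].T@(o["eef_pos"]-SEAT[:3,3])).round(4)+[-.0727,-.0002,-.1703])
E
```

```text
time_s: 27.38
eef_pos: [0.5628, 0.1733, 0.3271]
eef_rot: [-0.0, -0.199, 0.98, 0.0]
wrist_force: [0.4, 0.5, -4.3]
opening: 0.134
time_s: 27.75
eef_pos: [0.5653, 0.1744, 0.322]
eef_rot: [-0.0, -0.199, 0.98, 0.0]
wrist_force: [-0.6, -1.2, -3.9]
opening: 0.127
[ 0.0002 -0.0003  0.0208]
```

View pics/w23.png

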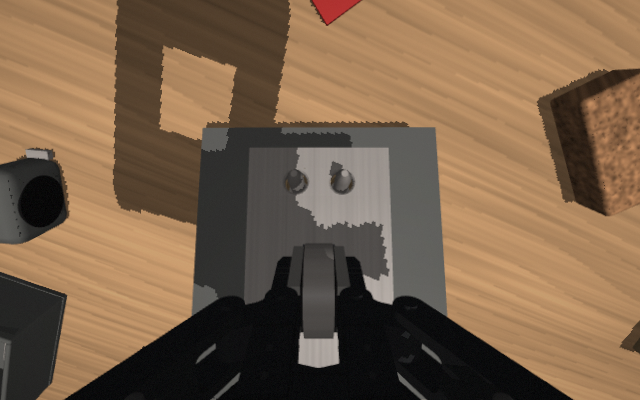

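Studs are through the plate's holes with no side force; about 3 mm remain.

```bash
python3 -m handwheel '[{"offset":[-0.0005,0,0.0009],"spin":0,"grip":0},{"offset":[-0.0009,0,0.0018],"spin":0,"grip":0},{"offset":[-0.0014,0,0.0026],"spin":0,"grip":0},{"offset":[-0.0014,0,0.0026],"spin":0,"grip":0}]'
python3 -m handwheel '[{"offset":[-0.0005,0,0.0009],"spin":0,"grip":0},{"offset":[-0.0005,0,0.0009],"spin":0,"grip":0}]'
python3 -m handwheel '[{"offset":[-0.0005,0,0.0009],"spin":0,"grip":0},{"offset":[-0.0005,0,0.0009],"spin":0,"grip":0}]'
```

```text
time_s: 28.3
eef_pos: [0.5666, 0.1749, 0.3199]
eef_rot: [-0.0, -0.199, 0.98, -0.0]
wrist_force: [-2.5, -0.5, -1.6]
opening: 0.132
time_s: 28.55
eef_pos: [0.5667, 0.175, 0.3196]
eef_rot: [-0.001, -0.199, 0.98, -0.0]
wrist_force: [-6.5, -2.2, 4.8]
opening: 0.13
time_s: 28.8
eef_pos: [0.5669, 0.175, 0.3195]
eef_rot: [-0.001, -0.199, 0.98, -0.0]
wrist_force: [-12.8, -3.9, 10.5]
opening: 0.131
```

```bash
python3 -m handwheel '[{"offset":[0.0005,0,-0.0009],"spin":0,"grip":0},{"offset":[0.0005,0,-0.0009],"spin":0,"grip":0.2},{"offset":[0.0005,0,-0.0009],"spin":0,"grip":0.35},{"offset":[0.0005,0,-0.0009],"spin":0,"grip":0.5},{"offset":[0.0005,0,-0.0009],"spin":0,"grip":0.6},{"offset":[0.0005,0,-0.0009],"spin":0,"grip":0.6}]'
python3 -m handwheel '[{"offset":[0,0,-0.02],"spin":0,"grip":0.6},{"offset":[0,0,-0.06],"spin":0,"grip":0.6},{"offset":[0,0,-0.1],"spin":0,"grip":0.6},{"offset":[0,0,-0.1],"spin":0,"grip":0.6},{"offset":[0,0,-0.1],"spin":0,"grip":0.6}]'
python3 - <<'E'
from h import *
o=ctrl.get_obs();c=cams.camera("wrist");cv2.imwrite("pics/w24.png",c["color"][:,:,::-1])
print("anchor top home",proj(c,ap(SEAT,[[.075,.04,.024],[.075,-.04,.024],[-.075,-.04,.024],[-.075,.04,.024]]),o).round(1).tolist())
s=cams.camera("side");q=cams.camera("scene")
cv2.imwrite("pics/s24.png",np.hstack([cv2.resize(s["color"][90:210,290:410,::-1],(400,400),interpolation=cv2.INTER_CUBIC),cv2.resize(q["color"][160:280,330:450,::-1],(400,400),interpolation=cv2.INTER_CUBIC)]))
cv2.imwrite("pics/s24full.png",s["color"][:,:,::-1])
E
```

```text
time_s: 29.55
eef_pos: [0.5671, 0.1751, 0.3187]
eef_rot: [-0.0, -0.199, 0.98, 0.0]
wrist_force: [-0.0, 0.9, -0.3]
opening: 0.6
time_s: 30.18
eef_pos: [0.5669, 0.1751, 0.4182]
eef_rot: [-0.0, -0.199, 0.98, 0.0]
wrist_force: [-0.3, 1.1, -0.8]
opening: 0.598
anchor top home [[369.5, 306.8], [269.2, 306.9], [273.3, 128.1], [364.8, 128.0]]
```

View pics/w24.png

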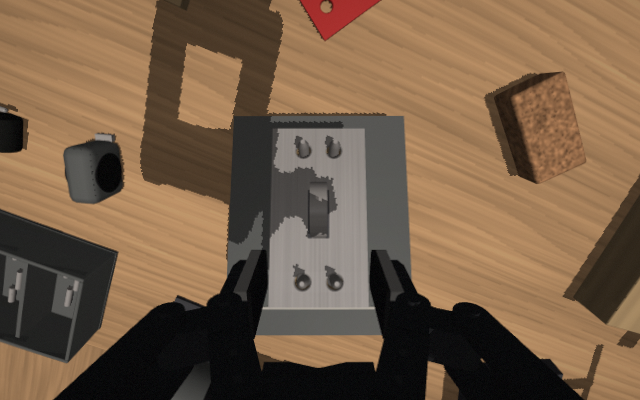

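View pics/s24.png

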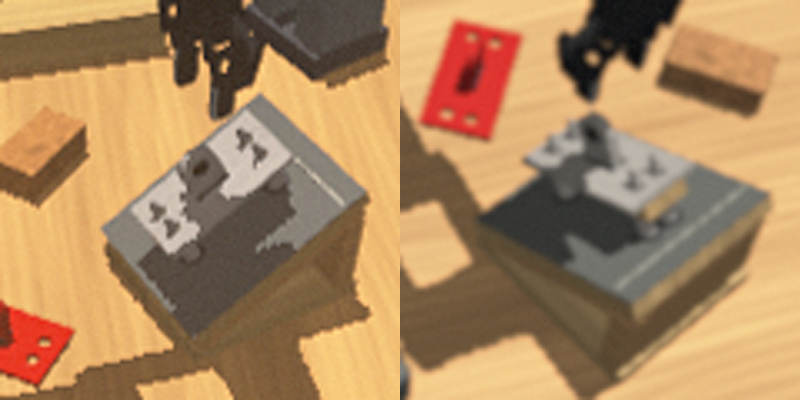

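View pics/s24full.png

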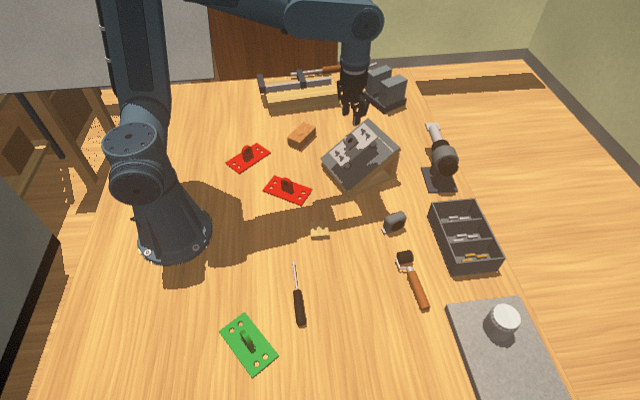

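```bash
python3 -c "
from h import *
print(ctrl.hand_in())"
```

```text
the job is handed in; nothing more can be done
None
```

The packer and the anchor plate are both on the studs, fully home and released, and the job is handed in (robot clock about 30 s of the 70 s allowed). `hand_in` gives no verdict, so the result rests on my own checks below.

**How it was done:** The tool only turns about its own axis, so I could not tilt it. I gripped each plate and pressed it flat on the free strip of deck beside the studs, so that it swung to the 28° pitch in the fingers. I then lifted it square to the deck, lined its holes up with the stud tips in the wrist picture and lowered it about 4 mm per step. I stopped when contact force showed at the expected height, 16 N up for the packer and 10 N for the anchor plate, then let go.

**Last checks:**
- **Position:** The packer's and anchor plate's corners in the wrist picture match the predicted home positions within about 1 px, with all four studs showing through each.
- **Side force:** There was no noticeable side force on the way down, until each plate seated.
- **Robot:** The gripper is open, about 100 mm above the plates. The wrist force is near zero.
- **Bystanders:** All of them look unmoved in the side picture. I judged this by eye and did not measure it.

**One disagreement:** The scene and side cameras put the stud seat 3–6 mm from where the wrist camera did. I used the wrist value, and the contact heights on the deck and the view through the holes confirmed it.

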